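# Hang the parts tray and sort the cut pipe stubs

## Robot

A 6-joint arm with a two-finger parallel gripper is mounted at the origin on the work surface. World frame = base frame: x ahead of the robot, y to its left, z up, the work surface at z = 0. Lengths are in m, angles in rad, forces in N, time in s.
With the tool pointing down it reaches from about 0.375 to 0.975 m from the base axis. Payload 3.8 kg.
Tool frame: the origin (TCP) lies on the centre line of the jaws, within the pads' length; the fingertips stand 17 mm ahead of it and the grasp point (between the pads) lies 2 mm behind it (bot.tip_extent is the distance from the TCP to the fingertips, in m); z points along the fingers, y is the line along which they close (so a half turn about z gives the same grasp; the last joint's range is limited). The gripper opens to 85 mm and grips with 20 to 120 N. Pads are 22 mm wide; open, the fingers measure 114 mm over their backs; the gripper's body (76 mm by 85 mm) begins 54 mm behind the grasp point. The pads swing forward as they close: fully open they stand 13 mm farther back than shut.
Start: joints at [-1.38, 0.264, 1.604, -0, 1.274, -0.037], TCP at [0.152, -0.658, 0.248] pointing down, gripper open.
Joint ranges: [-2.63, 2.63], [-0.94, 2.18], [0.31, 2.57], [-1.31, 4.45], [0, 2.66], [-2.55, 2.55]. Speed limits (rad/s): [2.57, 2.57, 3.14, 3.14, 3.14, 3.14].

## Interface

Orientations are given as a rotation vector (axis times angle).
In Python, from workcell import readout, read_camera, finish_job, bot gives the robot as it stands.
- The arm moves only by the tool jog_arm, never from a script. Its argument "deltas" is one flat list of numbers, 7 for each row, row after row: the shift along the tool's x, y, z in m, then the turn, a rotation vector about the tool's x, y, z in degrees, then the gripper command: -1 is shut, 1 is fully open, values between are in proportion. A call has 1 to 8 rows; each row is the pose to reach, as a shift and turn from the pose commanded when the call began, along the tool's axes at that moment; what a row does not reach only later rows make up. A row lasts 1/10 s, in which the tool goes at most 50 mm and 8.59 degrees, less where a joint would pass 70% of its speed; a pose out of reach is approached as far as the arm can. A call with a gripper value outside its range is refused whole. The fingers move at their own pace and stop on an object; "squeeze" is the grip in N (left out, the last holds). Time passes only in rows, so rows that repeat a pose let the fingers close. It gives the time, the measured TCP pose, the force, the opening and the grip force at its end, in the units of the state.
- readout.read_state(): the state, without advancing time (a new reading comes with each control period).
- read_camera(name): name is "scene" or "top" or "wrist"; returns a dict with "color" (384x512x3 uint8, blue, green, red), "fx", "fy", "cx", "cy" (pixels), "origin" and "attitude" of the camera in the world. Camera axes: x right, y down, z forward; pixel columns grow to the right and rows downward; lengths in m; the calibration is good to about 2 mm. A picture is of the moment at which its call begins. There is no depth.
- finish_job(): hands the job in; it is judged then, once.
The state is a dict: "time": time; "q": joint angles; "joint_vel": joint speeds; "joint_torque": joint torques, N m; "tool_pos": TCP position; "tcp_rot": TCP orientation; "wrist_force": force on the tool from outside, world axes, zero at the start; "torque": the same for the moment, N m; "width": opening from 0.0 (shut) to 1.0 (fully open); "grip_force": force on a finger pad.
Only numpy, scipy, OpenCV 4.12 (cv2) and the standard library are available. Lean on these libraries where they do the work, as an engineer would, in place of code of your own. Each camera call takes 0.05 s, during which the arm holds its last target. There are 200 camera calls.

## Task

Hang the empty parts tray on the stand by both its hooks, keeping hold of it until both eyes have dropped fully home on the hooks. Then sort the flanged pipe stubs on the bench: put every full-length stub into the hung tray, resting on its floor, and throw every one that was cut short into the orange scrap crate. Leave the tray hanging on both hooks and the other things on the bench where they are.

Things in the scene. Friction and masses are not known exactly. Their poses are not given: they have to be found in the camera images.
- stand: dark steel hook stand, fixed. Origin: on the bench, midway between its two posts; its tray side is -x, z up. Posts 20 mm square, 170 mm tall, at y = +-115 mm, joined at the top; base plate 100 x 290 x 10 mm. Each post has a hook to -x and below it, 68 mm up, a round rubber buffer 20 mm thick reaching to x = -54 mm, on which the hung tray's back leans
- hook_left (a point): hook on the post at y = +115 mm: 10 mm round bar that runs 36 mm to -x and turns straight up. Point: top of the prong at the foot of the upturned tip, at x = -36 mm, 150 mm above the bench; the tip ends 33 mm above it. Axes as the stand's
- hook_right (a point): the same on the post at y = -115 mm
- tray: grey metal tray, 112 (x) x 304 (y) mm, 0.5 to 0.75 kg, starts on the bench. Origin: centre of underside; +x is its back (eyes), z up. Floor 4 mm, walls 35 mm high, 4 mm thick. Its handle is an upright fin in the middle, above the centre of mass: y +-5 mm, x -24 to 36 mm, top at 95 mm. Each half takes two stubs, at y = 44 and 112 mm. Hung, it has the stand's yaw, underside 50 mm above the bench
- eye_left (a point): centre of the flat eye on a strap at the tray's back, at (70, 115, 100) mm from its origin, level with the eye's underside. Opening 28 (x) x 26 (y) mm, bars 6 mm. Drops from above over the tip of hook_left and rests on the prong; lower it with this point 5 mm in front (-x) of the tip. Let go, the tray's front sags about 4 degrees and this point lies about 9 mm in front
- eye_right (a point): the same at (70, -115, 100) mm; goes on hook_right
- crate: orange open scrap crate, fixed to the bench, 220 (x) x 140 (y) x 55 mm high, walls and floor 5 mm. Origin: centre of its underside, z up
- stub_a: flanged steel pipe stub, starts standing on its flange; may be absent. Tube 40 mm outside diameter, round flange 56 mm diameter and 8 mm thick at the foot, top closed by a flush black plug (grip the outside). Full length (84 mm tall) or cut short (58 mm): see its top. Up to 0.25 kg. Origin: centre of the flange's underside, z along the tube
- stub_a_top (a point): centre of the top end of stub_a, 84 mm from its origin if full length, 58 mm if cut short
- stub_b: flanged steel pipe stub, starts standing on its flange; may be absent. Tube 40 mm outside diameter, round flange 56 mm diameter and 8 mm thick at the foot, top closed by a flush black plug (grip the outside). Full length (84 mm tall) or cut short (58 mm): see its top. Up to 0.25 kg. Origin: centre of the flange's underside, z along the tube
- stub_b_top (a point): centre of the top end of stub_b, 84 mm from its origin if full length, 58 mm if cut short
- stub_c: flanged steel pipe stub, starts standing on its flange; may be absent. Tube 40 mm outside diameter, round flange 56 mm diameter and 8 mm thick at the foot, top closed by a flush black plug (grip the outside). Full length (84 mm tall) or cut short (58 mm): see its top. Up to 0.25 kg. Origin: centre of the flange's underside, z along the tube
- stub_c_top (a point): centre of the top end of stub_c, 84 mm from its origin if full length, 58 mm if cut short
- stub_d: flanged steel pipe stub, starts standing on its flange; may be absent. Tube 40 mm outside diameter, round flange 56 mm diameter and 8 mm thick at the foot, top closed by a flush black plug (grip the outside). Full length (84 mm tall) or cut short (58 mm): see its top. Up to 0.25 kg. Origin: centre of the flange's underside, z along the tube
- stub_d_top (a point): centre of the top end of stub_d, 84 mm from its origin if full length, 58 mm if cut short
- stub_e: flanged steel pipe stub, starts standing on its flange; may be absent. Tube 40 mm outside diameter, round flange 56 mm diameter and 8 mm thick at the foot, top closed by a flush black plug (grip the outside). Full length (84 mm tall) or cut short (58 mm): see its top. Up to 0.25 kg. Origin: centre of the flange's underside, z along the tube
- stub_e_top (a point): centre of the top end of stub_e, 84 mm from its origin if full length, 58 mm if cut short
- stub_f: flanged steel pipe stub, starts standing on its flange; may be absent. Tube 40 mm outside diameter, round flange 56 mm diameter and 8 mm thick at the foot, top closed by a flush black plug (grip the outside). Full length (84 mm tall) or cut short (58 mm): see its top. Up to 0.25 kg. Origin: centre of the flange's underside, z along the tube
- stub_f_top (a point): centre of the top end of stub_f, 84 mm from its origin if full length, 58 mm if cut short
- stub_g: flanged steel pipe stub, starts standing on its flange; may be absent. Tube 40 mm outside diameter, round flange 56 mm diameter and 8 mm thick at the foot, top closed by a flush black plug (grip the outside). Full length (84 mm tall) or cut short (58 mm): see its top. Up to 0.25 kg. Origin: centre of the flange's underside, z along the tube
- stub_g_top (a point): centre of the top end of stub_g, 84 mm from its origin if full length, 58 mm if cut short
- tin: bystander: small closed tin, 48 mm diameter, 72 mm tall, standing among the stubs; origin at the centre of its underside
- collar: bystander: dark steel collar lying flat among the stubs, 56 mm outside, 32 mm bore, 30 mm tall; origin at the centre of its underside
- spray: bystander: red spray can, 64 mm diameter, 160 mm tall, standing at the right; origin under its centre

How it is judged:
On the way:
1. the empty tray is on both hooks, both eyes down on the prongs, while the gripper still holds it (horizontal distance between eye_left and hook_left below 0.017 m and z of eye_left in the frame of hook_left between -0.008 and 0.01 m and horizontal distance between eye_right and hook_right below 0.017 m and z of eye_right in the frame of hook_right between -0.008 and 0.01 m and contact force between the fingers and tray above 0.5 N and height (world z) of each of stub_a, stub_b, stub_c, stub_d, stub_e, stub_f, stub_g below 0.045 m), for 0.2 s.
At the end, for the whole second after the job is handed in: Both tray eyes sit on their hooks (centre within 17 mm of the hook tip, height within 8 mm of the prong top); every full-length stub present has an end (centre) in the tray, under 42 mm above its underside; every short one has an end in the crate, below the rim; all at rest (horizontal distance between eye_left and hook_left below 0.017 m and z of eye_left in the frame of hook_left between -0.008 and 0.008 m and horizontal distance between eye_right and hook_right below 0.017 m and z of eye_right in the frame of hook_right between -0.008 and 0.008 m and ((x of stub_a in the frame of tray between -0.052 and 0.052 m and y of stub_a in the frame of tray between -0.149 and 0.149 m and z of stub_a in the frame of tray between -0.002 and 0.042 m) or (x of stub_a_top in the frame of tray between -0.052 and 0.052 m and y of stub_a_top in the frame of tray between -0.149 and 0.149 m and z of stub_a_top in the frame of tray between -0.002 and 0.042 m)) and ((x of stub_c in the frame of tray between -0.052 and 0.052 m and y of stub_c in the frame of tray between -0.149 and 0.149 m and z of stub_c in the frame of tray between -0.002 and 0.042 m) or (x of stub_c_top in the frame of tray between -0.052 and 0.052 m and y of stub_c_top in the frame of tray between -0.149 and 0.149 m and z of stub_c_top in the frame of tray between -0.002 and 0.042 m)) and ((x of stub_d in the frame of tray between -0.052 and 0.052 m and y of stub_d in the frame of tray between -0.149 and 0.149 m and z of stub_d in the frame of tray between -0.002 and 0.042 m) or (x of stub_d_top in the frame of tray between -0.052 and 0.052 m and y of stub_d_top in the frame of tray between -0.149 and 0.149 m and z of stub_d_top in the frame of tray between -0.002 and 0.042 m)) and ((x of stub_f in the frame of tray between -0.052 and 0.052 m and y of stub_f in the frame of tray between -0.149 and 0.149 m and z of stub_f in the frame of tray between -0.002 and 0.042 m) or (x of stub_f_top in the frame of tray between -0.052 and 0.052 m and y of stub_f_top in the frame of tray between -0.149 and 0.149 m and z of stub_f_top in the frame of tray between -0.002 and 0.042 m)) and ((x of stub_b in the frame of crate between -0.107 and 0.107 m and y of stub_b in the frame of crate between -0.067 and 0.067 m and z of stub_b in the frame of crate between -0.002 and 0.055 m) or (x of stub_b_top in the frame of crate between -0.107 and 0.107 m and y of stub_b_top in the frame of crate between -0.067 and 0.067 m and z of stub_b_top in the frame of crate between -0.002 and 0.055 m)) and ((x of stub_e in the frame of crate between -0.107 and 0.107 m and y of stub_e in the frame of crate between -0.067 and 0.067 m and z of stub_e in the frame of crate between -0.002 and 0.055 m) or (x of stub_e_top in the frame of crate between -0.107 and 0.107 m and y of stub_e_top in the frame of crate between -0.067 and 0.067 m and z of stub_e_top in the frame of crate between -0.002 and 0.055 m)) and ((x of stub_g in the frame of crate between -0.107 and 0.107 m and y of stub_g in the frame of crate between -0.067 and 0.067 m and z of stub_g in the frame of crate between -0.002 and 0.055 m) or (x of stub_g_top in the frame of crate between -0.107 and 0.107 m and y of stub_g_top in the frame of crate between -0.067 and 0.067 m and z of stub_g_top in the frame of crate between -0.002 and 0.055 m)) and linear speed of each of tray, stub_a, stub_b, stub_c, stub_d, stub_e, stub_f, stub_g below 0.03 m/s); the robot touches nothing.
It fails at once if a bystander (tin, collar, spray can) is moved more than 60 mm or the tin or spray can is knocked over (distance of any of tin, collar, spray from where it was at the start of the episode above 0.06 m or angle between any of tin, spray's own z axis and vertical above 0.7 rad).
Of stub_a, stub_b, stub_c, stub_d, stub_e, stub_f, stub_g only 5 to 7 are there at a start; the rules pass over those that are not, and their reading is None.
At some moment in a run one of stub_a, stub_b, stub_c, stub_d, stub_e, stub_f, stub_g may be knocked a few centimetres aside while the robot is not near it.
It also fails if it takes over 210 s, if anything falls off the work surface, if the arm or the gripper's body presses on something with over 40 N, if the wrist force passes 120 N, or if a joint passes its speed limit or range.

## Working session

There is one attempt and no reset: what is moved stays moved. The work goes in short steps, Python scripts to look and compute and a tool call to move; the robot and the scene stay as the last step left them, time stands still between calls to the robot, and variables do not carry over. Pictures are saved under pics/ and viewed, at most 14 in all, crops included, and the job is handed in when it is done.

Besides the shell and the picture viewer there is one more tool, called after "Request:" as name(argument=value, ...) on one line, values as JSON. jog_arm: Moves the arm, as the interface text tells. Its arguments: {"type":"object","properties":{"deltas":{"type":"array"},"squeeze":{"type":"number"}},"required":["deltas"]}

```bash
ls; mkdir -p pics; cat > h.py <<'E'
import numpy as np, cv2, sys
from workcell import readout, read_camera, finish_job, bot
from scipy.spatial.transform import Rotation as R
def cam(n):
    c=read_camera(n); return c
def ray(c,u,v):
    A=np.array(c["attitude"]); A=R.from_rotvec(A).as_matrix() if A.size==3 else A
    d=A@np.array([(u-c["cx"])/c["fx"],(v-c["cy"])/c["fy"],1.]); return np.array(c["origin"]),d
def onz(c,u,v,z):
    o,d=ray(c,u,v); return o+d*(z-o[2])/d[2]
def proj(c,p):
    A=np.array(c["attitude"]); A=R.from_rotvec(A).as_matrix() if A.size==3 else A
    q=A.T@(np.array(p)-np.array(c["origin"])); return c["fx"]*q[0]/q[2]+c["cx"],c["fy"]*q[1]/q[2]+c["cy"]
E
python3 - <<'E'
from h import *
import pickle
for n in("scene","top"):
    c=cam(n); pickle.dump(c,open(n+".pkl","wb")); cv2.imwrite(f"pics/{n}0.png",cv2.resize(c["color"],(800,600)))
    print(n,c["fx"],c["cx"],c["cy"],c["origin"],np.round(c["attitude"],3))
s=readout.read_state(); print(s)
E
```

```text
pics
scene 459.9434557253562 259.71035804475576 197.00074293576026 [ 1.07563135 -0.97313902  1.11092051] [-2.262 -0.629  0.264]
top 356.36799874247913 257.84345707210474 192.6567888172707 [ 0.50758776 -0.06046813  1.26365609] [-2.236  2.183 -0.06 ]
{'time': 0.1, 'q': array([-1.37985880e+00,  2.64694823e-01,  1.60526029e+00, -2.76437391e-05,
        1.27367543e+00, -3.68900234e-02]), 'joint_vel': array([-1.55516912e-04, -1.85323365e-03, -1.10840390e-03,  8.65148046e-05,
       -3.75184907e-04,  3.82332346e-04]), 'joint_torque': array([ 6.91614787e-04, -5.16707826e+01, -3.68590343e+01, -1.63402194e-05,
        6.34375130e-03,  2.71636043e-05]), 'tool_pos': array([ 0.15233362, -0.65694126,  0.24706267]), 'tcp_rot': array([-3.11921337e+00, -3.56879137e-01,  2.87515988e-04]), 'wrist_force': array([ 0.09371082,  0.26700192, -0.17198227]), 'torque': array([-0.02701994, -0.03194253,  0.02243935]), 'grip_force': 0.0, 'width': 0.9996910720888973}
```

View pics/scene0.png

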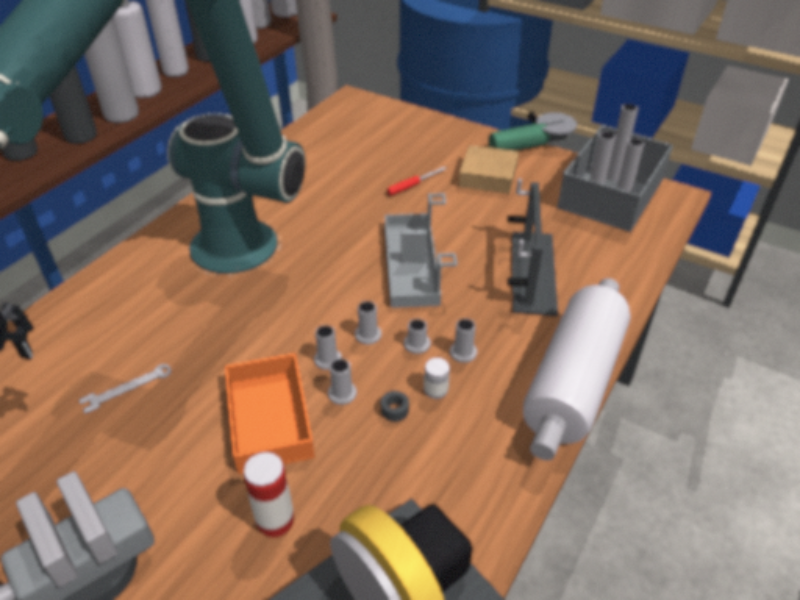

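View pics/top0.png

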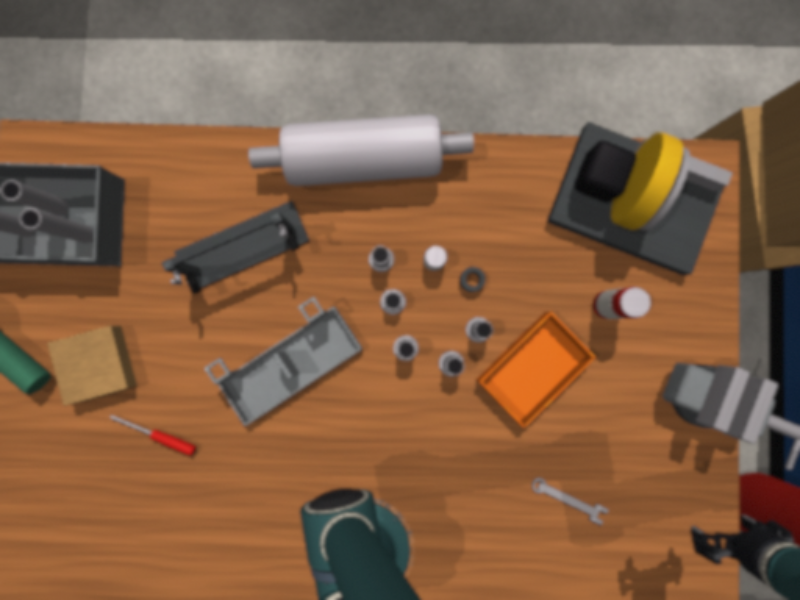

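The scene view shows five stubs, with plug tops near (367,308), (326,332), (340,367), (418,326) and (465,325). The top view has them at about (381,255), (392,298), (405,346), (480,328) and (453,364). In the top view the tray centre is near (290,366) with eyes at (310,307) and (217,371), the stand is near (238,250), and the crate is near (537,370).

```bash
cat >> h.py <<'E'
def dark(c,u,v,r=9,th=60):
    g=c["color"].max(2).astype(float); u0,v0=int(u),int(v)
    a=g[v0-r:v0+r+1,u0-r:u0+r+1]; m=(a<th).astype(np.uint8)
    n,l,st,ce=cv2.connectedComponentsWithStats(m)
    if n<2: return None
    k=1+np.argmax(st[1:,4]); return ce[k][0]+u0-r,ce[k][1]+v0-r,st[k,4]
def tri(c1,p1,c2,p2):
    o1,d1=ray(c1,*p1);o2,d2=ray(c2,*p2)
    t=np.linalg.lstsq(np.stack([d1,-d2],1),o2-o1,rcond=None)[0]
    a=o1+t[0]*d1;b=o2+t[1]*d2; return (a+b)/2,np.linalg.norm(a-b)
E
python3 - <<'E'
from h import *
import pickle
T=pickle.load(open("top.pkl","rb"));S=pickle.load(open("scene.pkl","rb"))
tp=[(381,255),(392,298),(405,346),(480,328),(453,364)]
sp=[(367,307),(326,331),(340,366),(418,325),(465,324)]
k=.64
td=[dark(T,u*k,v*k,7) for u,v in tp];sd=[dark(S,u*k,v*k,6) for u,v in sp]
print(td);print(sd)
for i,a in enumerate(td):
    best=[]
    for j,b in enumerate(sd):
        if a is None or b is None: continue
        p,e=tri(T,a[:2],S,b[:2]); 
        if e<.02: print(i,j,p.round(3),round(e,4),'flat84',onz(T,*a[:2],.084).round(3)[:2],'58',onz(T,*a[:2],.058).round(3)[:2])
# crate
h=cv2.cvtColor(T["color"],cv2.COLOR_BGR2HSV)
m=cv2.inRange(h,(5,190,120),(16,255,255)); cn=max(cv2.findContours(m,0,2)[0],key=cv2.contourArea)
r=cv2.minAreaRect(cn); print("crate",cv2.contourArea(cn),[onz(T,*p,.055).round(3)[:2] for p in cv2.boxPoints(r)],onz(T,*r[0],.055).round(3))
c=T["color"][120:290,95:240]; cv2.imwrite("pics/tcrop.png",cv2.resize(c,None,fx=3.5,fy=3.5,interpolation=cv2.INTER_CUBIC))
E
```

```text
[(np.float64(243.075), np.float64(162.8), np.int32(40)), (np.float64(251.0), np.float64(192.2439024390244), np.int32(41)), (np.float64(259.80434782608694), np.float64(223.34782608695653), np.int32(46)), (np.float64(309.3137254901961), np.float64(210.7843137254902), np.int32(51)), (np.float64(291.0), np.float64(233.91304347826087), np.int32(46))]
[(np.float64(234.34782608695653), np.float64(196.0), np.int32(23)), (np.float64(207.53333333333333), np.float64(211.86666666666667), np.int32(30)), (np.float64(217.13888888888889), np.float64(233.58333333333334), np.int32(36)), (np.float64(267.0), np.float64(207.5), np.int32(24)), (np.float64(297.7307692307692), np.float64(207.42307692307693), np.int32(26))]
0 4 [ 0.651 -0.027  0.084] 0.0009 flat84 [ 0.651 -0.027] 58 [ 0.654 -0.026]
1 3 [ 0.555 -0.055  0.058] 0.0016 flat84 [ 0.554 -0.056] 58 [ 0.555 -0.056]
2 0 [ 0.452 -0.087  0.085] 0.0003 flat84 [ 0.452 -0.087] 58 [ 0.45  -0.088]
3 2 [ 0.497 -0.25   0.085] 0.0006 flat84 [ 0.497 -0.25 ] 58 [ 0.497 -0.255]
4 1 [ 0.42  -0.191  0.085] 0.0007 flat84 [ 0.419 -0.191] 58 [ 0.417 -0.194]
crate 2838.5 [array([ 0.386, -0.237]), array([ 0.549, -0.395]), array([ 0.444, -0.504]), array([ 0.282, -0.346])] [ 0.415 -0.37   0.055]
```

View pics/tcrop.png

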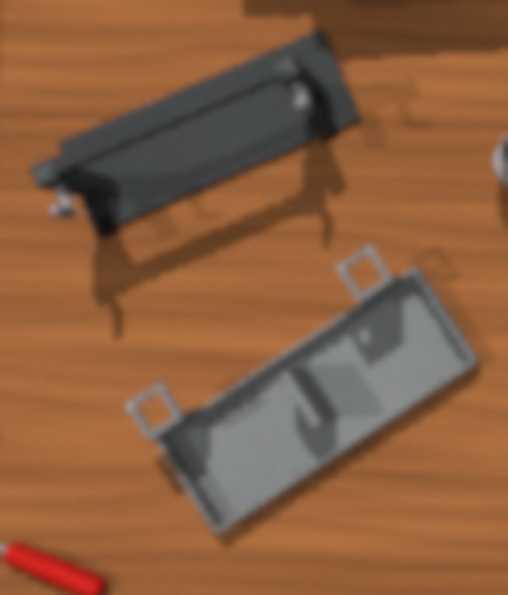

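The crop shows the left eye at (154,410), the right eye at (364,271), tray corners at (415,270), (480,360) and (222,535), and hook tips (bright) at (62,205) and (301,97). That makes four full stubs and one short one, the short one at (0.555,-0.056).

```bash
python3 - <<'E'
from h import *
import pickle
T=pickle.load(open("top.pkl","rb"))
f=lambda u,v,z: onz(T,u/3.5+95,v/3.5+120,z)[:2]
el,er=f(154,410,.10),f(364,271,.10); print("eyes",el.round(3),er.round(3),np.linalg.norm(el-er))
d=el-er; yaw=np.arctan2(-d[0],d[1]); print("yaw",np.degrees(yaw))
x=np.array([np.cos(yaw),np.sin(yaw)]); print("origin",((el+er)/2-.07*x).round(3))
for z in (.183,.16):
    hl,hr=f(62,205,z),f(301,97,z); d=hl-hr; print("tips",z,hl.round(3),hr.round(3),np.linalg.norm(d),np.degrees(np.arctan2(-d[0],d[1])))
cs=[f(*p,.035) for p in((415,270),(480,360),(222,535))]; print([c.round(3) for c in cs],np.linalg.norm(cs[0]-cs[1]),np.linalg.norm(cs[1]-cs[2]),"ctr",(cs[0]+cs[2])/2)
# base plate corners of the stand, near edge
b=[f(*p,.01) for p in((108,235),(357,120),(320,35))]; d=b[0]-b[1];print(b,np.linalg.norm(d),np.degrees(np.arctan2(-d[0],d[1])),np.linalg.norm(b[1]-b[2]), "ctr",(b[0]+b[2])/2)
E
```

```text
eyes [0.399 0.303] [0.532 0.113] 0.23176950109482483
yaw 35.06128453507502
origin [0.408 0.168]
tips 0.183 [0.581 0.362] [0.68 0.16] 0.2253929294048478 26.0782446455739
tips 0.16 [0.583 0.371] [0.684 0.165] 0.2301900498246576 26.078244645573882
[array([0.536, 0.073]), array([0.449, 0.007]), array([0.273, 0.253])] 0.10914536616717224 0.3024486872303572 ctr [0.40447099 0.16286781]
[array([0.56383658, 0.38305539]), array([0.68590114, 0.13814928]), array([0.77110821, 0.17799646])] 0.27363983923655516 26.49229489274441 0.09406403607521822 ctr [0.66747239 0.28052592]
```

```bash
cat >> h.py <<'E'
def plan(*wps):
    """each wp (x,y,z,yaw deg of tool y axis); prints tool-frame shift and turn, each from previous wp (one per call)"""
    s=readout.read_state(); p=np.array(s["tool_pos"]); r=R.from_rotvec(s["tcp_rot"])
    yv=r.as_matrix()[:,1]; print("now",p.round(4),"yaw",np.degrees(np.arctan2(yv[1],yv[0])).round(1),"w",round(s["width"],3),"g",round(s["grip_force"],1),"F",s["wrist_force"].round(1),"t",round(s["time"],1),"q",s["q"].round(2))
    for w in wps:
        a=np.radians(w[3]); y=np.array([np.cos(a),np.sin(a),0]); z=np.array([0,0,-1.]); m=np.stack([np.cross(y,z),y,z],1)
        rt=R.from_matrix(m); print(w,"d",(r.inv().apply(np.array(w[:3])-p)).round(4),"rot",np.degrees((r.inv()*rt).as_rotvec()).round(1)); p=np.array(w[:3]); r=rt
def tf(o,yaw,pt):
    a=np.radians(yaw); return np.array([o[0]+pt[0]*np.cos(a)-pt[1]*np.sin(a),o[1]+pt[0]*np.sin(a)+pt[1]*np.cos(a)])
E
python3 - <<'E'
from h import *
g=tf((.406,.166),35.3,(.006,0)); print(g)
plan((.43,-.35,.32,-76.9),(.48,.0,.32,-54.7),(*g,.28,-54.7))
E
```

```text
[0.41089683 0.16946715]
now [ 0.1523 -0.6569  0.2471] yaw -76.9 w 1.0 g 0.0 F [ 0.1  0.3 -0.2] t 0.1 q [-1.38  0.26  1.61 -0.    1.27 -0.04]
(0.43, -0.35, 0.32, -76.9) d [ 0.3398 -0.2364 -0.0724] rot [-0.1 -0.  -0. ]
(0.48, 0.0, 0.32, -54.7) d [ 0.128  -0.3296  0.    ] rot [  0.    0.  -22.2]
(np.float64(0.410896825540481), np.float64(0.16946714574630103), 0.28, -54.7) d [ 0.0415 -0.1782  0.04  ] rot [0. 0. 0.]
```

Request:
jog_arm(deltas=[0.03,-0.02,-0.02,0,0,0,1,0.07,-0.05,-0.04,0,0,0,1,0.12,-0.08,-0.06,0,0,0,1,0.16,-0.11,-0.07,0,0,0,1,0.2,-0.14,-0.07,0,0,0,1,0.24,-0.165,-0.07,0,0,0,1,0.28,-0.19,-0.07,0,0,0,1,0.31,-0.22,-0.07,0,0,0,1])

```text
time: 0.9
tool_pos: [0.4046, -0.3737, 0.3179]
tcp_rot: [-3.121, -0.357, -0.0]
wrist_force: [-0.3, -0.0, -0.3]
width: 1.001
grip_force: 0.0
```

Request:
jog_arm(deltas=[0.02,-0.04,0,0,0,-3,1,0.04,-0.08,0,0,0,-6,1,0.06,-0.12,0,0,0,-9,1,0.08,-0.16,0,0,0,-12,1,0.1,-0.2,0,0,0,-15,1,0.12,-0.24,0,0,0,-18,1,0.14,-0.28,0,0,0,-21,1,0.15,-0.32,0,0,0,-22,1])

```text
time: 1.7
tool_pos: [0.4775, -0.0276, 0.3179]
tcp_rot: [-2.995, -0.949, -0.0]
wrist_force: [1.1, 0.2, 0.1]
width: 1.002
grip_force: 0.0
```

```bash
python3 - <<'E'
from h import *
g=(.411,.169)
plan((*g,.28,-54.7))
E
```

```text
now [ 0.4775 -0.0276  0.3179] yaw -54.8 w 1.002 g 0.0 F [1.1 0.2 0.1] t 1.7 q [-0.11 -0.15  1.92  0.    1.38  0.85]
(0.411, 0.169, 0.28, -54.7) d [ 0.0589 -0.199   0.0379] rot [-0.  -0.  -0.1]
```

Request:
jog_arm(deltas=[0.01,-0.03,0.01,0,0,0,1,0.02,-0.07,0.02,0,0,0,1,0.035,-0.11,0.03,0,0,0,1,0.045,-0.15,0.038,0,0,0,1,0.055,-0.18,0.038,0,0,0,1,0.059,-0.199,0.038,0,0,0,1,0.059,-0.199,0.038,0,0,0,1,0.059,-0.199,0.038,0,0,0,1])

```text
time: 2.5
tool_pos: [0.411, 0.1671, 0.28]
tcp_rot: [2.994, 0.948, -0.001]
wrist_force: [0.1, -0.8, 0.0]
width: 0.997
grip_force: 0.0
```

```bash
python3 - <<'E'
from h import *
import pickle
c=cam("wrist"); pickle.dump(c,open("w1.pkl","wb")); cv2.imwrite("pics/w1.png",cv2.resize(c["color"],(800,600)))
plan((.411,.169,.065,-54.7)); print(c["origin"],c["fx"],c["cx"],c["cy"])
E
```

```text
now [0.4113 0.1666 0.2801] yaw -54.9 w 1.0 g 0.0 F [ 0.4  0.8 -0.8] t 2.5 q [ 0.33 -0.21  2.03 -0.    1.32  1.29]
(0.411, 0.169, 0.065, -54.7) d [ 0.0012 -0.0022  0.2151] rot [ 0.   0.  -0.2]
[0.47153729 0.2086923  0.40408821] 330.0806989077655 262.28832039615156 184.83473737046663
```

View pics/w1.png

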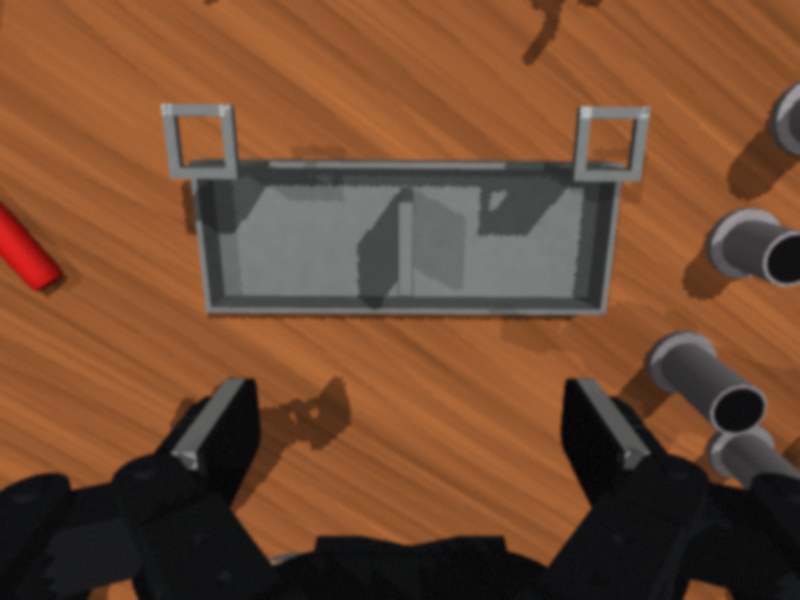

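The wrist view shows eye centres at (200,141) and (612,143), with the fin top running from (406,203) to (405,296).

```bash
python3 - <<'E'
from h import *
import pickle
W=pickle.load(open("w1.pkl","rb"));k=.64
f=lambda u,v,z: onz(W,u*k,v*k,z)[:2]
el,er=f(200,141,.106),f(612,143,.106); d=el-er; yaw=np.arctan2(-d[0],d[1]); x=np.array([np.cos(yaw),np.sin(yaw)])
print(el,er,np.linalg.norm(d),np.degrees(yaw),"origin",(el+er)/2-.07*x)
a,b=f(406,203,.095),f(405,296,.095); print("fin",a,b,np.linalg.norm(a-b),(a+b)/2,np.degrees(np.arctan2(*(a-b)[::-1])))
g=(a+b)/2; y=np.degrees(yaw)-90; plan((*g,.12,y),(*g,.065,y))
E
```

```text
[0.40056087 0.30153032] [0.53150139 0.11358331] 0.22906221711904243 34.86448308693819 origin [0.40859568 0.1675422 ]
fin [0.43715078 0.1874789 ] [0.38912868 0.15461119] 0.058192856669380365 [0.41313973 0.17104505] 34.388863742720766
now [0.4113 0.1666 0.2801] yaw -54.9 w 1.0 g 0.0 F [ 0.4  0.8 -0.8] t 2.5 q [ 0.33 -0.21  2.03 -0.    1.32  1.29]
(np.float64(0.4131397295352255), np.float64(0.17104504783799068), 0.12, np.float64(-55.13551691306181)) d [ 0.0041 -0.0026  0.1601] rot [0.  0.  0.2]
(np.float64(0.4131397295352255), np.float64(0.17104504783799068), 0.065, np.float64(-55.13551691306181)) d [0.    0.    0.055] rot [0. 0. 0.]
```

Request:
jog_arm(deltas=[0.004,-0.003,0.03,0,0,0,1,0.004,-0.003,0.07,0,0,0,1,0.004,-0.003,0.11,0,0,0,1,0.004,-0.003,0.15,0,0,0,1,0.004,-0.003,0.18,0,0,0,1,0.004,-0.003,0.2,0,0,0,1,0.004,-0.003,0.213,0,0,0,1,0.004,-0.003,0.213,0,0,0,1])

```text
time: 3.35
tool_pos: [0.4117, 0.1705, 0.0656]
tcp_rot: [2.996, 0.944, -0.006]
wrist_force: [-0.8, 0.3, -0.4]
width: 1.0
grip_force: 0.0
```

Request:
jog_arm(deltas=[0,0,0,0,0,0,-1,0,0,0,0,0,0,-1,0,0,0,0,0,0,-1,0,0,0,0,0,0,-1,0,0,0,0,0,0,-1,0,0,0,0,0,0,-1,0,0,0,0,0,0,-1,0,0,0,0,0,0,-1], squeeze=80)

```text
time: 4.15
tool_pos: [0.4132, 0.1722, 0.068]
tcp_rot: [-2.996, -0.946, -0.002]
wrist_force: [-1.4, 0.8, 5.8]
width: 0.109
grip_force: 79.3
```

Request:
jog_arm(deltas=[0,0,0,0,0,0,-1,0,0,0,0,0,0,-1,0,0,-0.01,0,0,0,-1,0,0,-0.02,0,0,0,-1,0,0,-0.04,0,0,0,-1,0,0,-0.06,0,0,0,-1,0,0,-0.08,0,0,0,-1,0,0,-0.08,0,0,0,-1])

```text
time: 4.95
tool_pos: [0.4148, 0.1726, 0.1503]
tcp_rot: [-2.996, -0.946, -0.009]
wrist_force: [1.1, 0.1, -4.8]
width: 0.103
grip_force: 78.2
```

```bash
python3 - <<'E'
from h import *
plan((.505,.203,.2,-63.8))
E
```

```text
now [0.4148 0.1726 0.1503] yaw -54.9 w 0.103 g 78.2 F [ 1.1  0.1 -4.8] t 5.0 q [ 0.34 -0.09  2.18 -0.    1.05  1.3 ]
(0.505, 0.203, 0.2, -63.8) d [ 0.0916  0.027  -0.0491] rot [ 0.1 -0.3  8.9]
```

Request:
jog_arm(deltas=[0.003,0.001,-0.02,0,0,1,-1,0.015,0.005,-0.04,0,0,2,-1,0.03,0.009,-0.049,0,0,3.5,-1,0.05,0.015,-0.049,0,0,5,-1,0.07,0.02,-0.049,0,0,7,-1,0.085,0.025,-0.049,0,0,8.5,-1,0.092,0.027,-0.049,0,0,9,-1,0.092,0.027,-0.049,0,0,9,-1])

```text
time: 5.75
tool_pos: [0.5034, 0.2025, 0.195]
tcp_rot: [3.06, 0.708, -0.003]
wrist_force: [-0.1, -0.3, -5.1]
width: 0.103
grip_force: 78.4
```

Request:
jog_arm(deltas=[0,0,0,0,0,0,-1,0,0,0,0,0,0,-1,0,0,0,0,0,0,-1])

```text
time: 6.05
tool_pos: [0.5028, 0.2024, 0.1961]
tcp_rot: [3.061, 0.708, -0.001]
wrist_force: [-0.3, -0.3, -4.5]
width: 0.105
grip_force: 78.4
```

```bash
python3 - <<'E'
from h import *
import pickle
for n in("wrist","top","scene"):
    c=cam(n); pickle.dump(c,open(n+"2.pkl","wb"))
    if n=="wrist": cv2.imwrite("pics/w2.png",cv2.resize(c["color"],(800,600)))
plan(); 
E
```

```text
now [0.5033 0.2025 0.1964] yaw -63.9 w 0.11 g 78.4 F [ 0.3 -0.1 -5.4] t 6.2 q [0.34 0.05 1.95 0.   1.14 1.45]
```

View pics/w2.png

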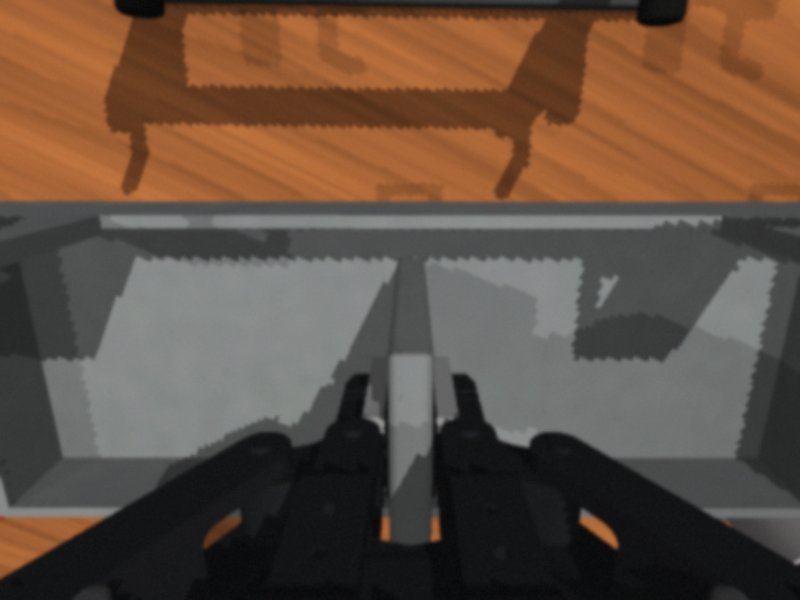

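The wrist view has lost the eyes: tray back edge level at row 205, buffer ends near (140,8) and (662,12). I'll use the fixed cameras for the eyes and hook tips.

```bash
python3 - <<'E'
from h import *
import pickle
T=pickle.load(open("top2.pkl","rb"));S=pickle.load(open("scene2.pkl","rb"));S0=pickle.load(open("scene.pkl","rb"))
hl,hr=(.581,.362,.183),(.68,.16,.183)
print(proj(S,hl),proj(S,hr))
a=cv2.resize(T["color"][120:240,90:215],(400,384),interpolation=2)
b=cv2.resize(S["color"][90:210,240:365],(400,384),interpolation=2)
cv2.imwrite("pics/ts2.png",np.hstack([a,b]))
E
```

```text
(np.float64(332.02016039136015), np.float64(115.36588862485615)) (np.float64(333.9894111483407), np.float64(154.17550299200693))
```

View pics/ts2.png

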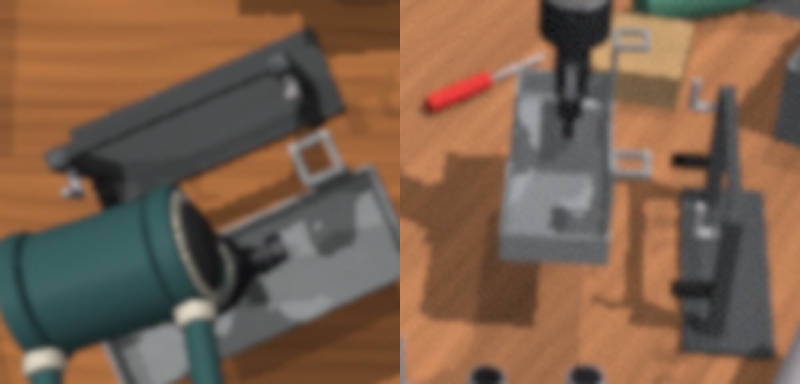

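Top half: right eye at (317,160). Scene half: eyes at (632,40) and (632,163), tip tops at (697,80) and (701,207), and prong feet at (697,107) and (703,233).

```bash
python3 - <<'E'
from h import *
import pickle
T=pickle.load(open("top2.pkl","rb"));S=pickle.load(open("scene2.pkl","rb"))
s=lambda u,v:(240+(u-400)/3.2,90+v/3.2); t=lambda u,v:(90+u/3.2,120+v/3.2)
for n,a,b in(("tipL",t(72,184),s(697,83)),("tipR",t(290,87),s(701,209)),("eyeR",t(317,160),s(632,163))):
    p,e=tri(T,a,S,b); print(n,p.round(4),round(e,4))
L,Rr=onz(S,*s(697,80),.183),onz(S,*s(701,207),.183); d=L-Rr; print("scene z183",L,Rr,np.linalg.norm(d),np.degrees(np.arctan2(-d[0],d[1])))
L,Rr=onz(S,*s(697,104),.152),onz(S,*s(702,231),.152); print("scene z152",L,Rr)
st=readout.read_state(); p=st["tool_pos"]
# tray expected eyes: grasp at tray (0.006,0)->tcp ; z offset .1-.066
for y in(.115,-.115):
    e=tf(p[:2],26.1,(.064,y)); z=p[2]+.1+.003-.0665; q=[*e,z]; print("eye exp",np.round(q,4),"scene px",proj(S,q),"top",proj(T,q))
print("obs scene",s(632,40),s(632,163),"top R",t(317,160))
z=.233
for a in(s(632,40),s(632,163)): print(onz(S,*a,z))
E
```

```text
tipL [0.584  0.3637 0.1807] 0.0008
tipR [0.6815 0.1614 0.1782] 0.0022
eyeR [0.611  0.1265 0.2303] 0.0066
scene z183 [0.58246043 0.36563143 0.183     ] [0.68130694 0.1576789  0.183     ] 0.2302496194440335 25.423241718239954
scene z152 [0.58625995 0.36570602 0.152     ] [0.68539407 0.15972543 0.152     ]
eye exp [0.5102 0.334  0.2329] scene px (np.float64(311.9748296109935), np.float64(101.39188461584284)) top (np.float64(114.8640328018829), np.float64(202.06217112214506))
eye exp [0.6113 0.1274 0.2329] scene px (np.float64(311.7423003161596), np.float64(140.2806636419943)) top (np.float64(188.03586246803485), np.float64(168.79740841442103))
obs scene (312.5, 102.5) (312.5, 140.9375) top R (189.0625, 170.0)
[0.51500953 0.3283032  0.233     ]
[0.61498363 0.12545552 0.233     ]
```

```bash
python3 - <<'E'
from h import *
plan((.570,.2318,.2,-64.3))
E
```

```text
now [0.5033 0.2025 0.1964] yaw -63.9 w 0.11 g 78.4 F [ 0.3 -0.1 -5.4] t 6.2 q [0.34 0.05 1.95 0.   1.14 1.45]
(0.57, 0.2318, 0.2, -64.3) d [ 0.0728  0.003  -0.0036] rot [ 0.  -0.   0.4]
```

Request:
jog_arm(deltas=[0.006,0,0,0,0,0,-1,0.018,0.001,0,0,0,0,-1,0.033,0.001,0,0,0,0.2,-1,0.048,0.002,0,0,0,0.4,-1,0.06,0.003,0,0,0,0.4,-1,0.068,0.003,0,0,0,0.4,-1,0.073,0.003,0,0,0,0.4,-1,0.073,0.003,0,0,0,0.4,-1])

```text
time: 7.0
tool_pos: [0.5709, 0.2322, 0.196]
tcp_rot: [3.063, 0.698, -0.0]
wrist_force: [0.3, -0.1, -5.1]
width: 0.103
grip_force: 78.4
```

Request:
jog_arm(deltas=[0,0,0,0,0,0,-1,0,0,0,0,0,0,-1,0,0,0,0,0,0,-1])

```text
time: 7.3
tool_pos: [0.5701, 0.2318, 0.1963]
tcp_rot: [3.063, 0.697, -0.0]
wrist_force: [0.9, 0.2, -5.7]
width: 0.107
grip_force: 78.4
```

```bash
python3 - <<'E'
from h import *
import pickle
S=cam("scene");T=cam("top");
a=cv2.resize(T["color"][120:240,90:215],(400,384),interpolation=2)
b=cv2.resize(S["color"][90:190,275:365],(400,444),interpolation=2)[:384]
cv2.imwrite("pics/ts3.png",np.hstack([a,b])); plan((.570,.2318,.118,-64.3))
E
```

```text
now [0.5702 0.2318 0.1964] yaw -64.4 w 0.109 g 78.4 F [-0.6 -0.5 -5. ] t 7.4 q [0.35 0.19 1.79 0.   1.16 1.47]
(0.57, 0.2318, 0.118, -64.3) d [-0.0002 -0.0001  0.0784] rot [-0.  -0.  -0.1]
```

View pics/ts3.png

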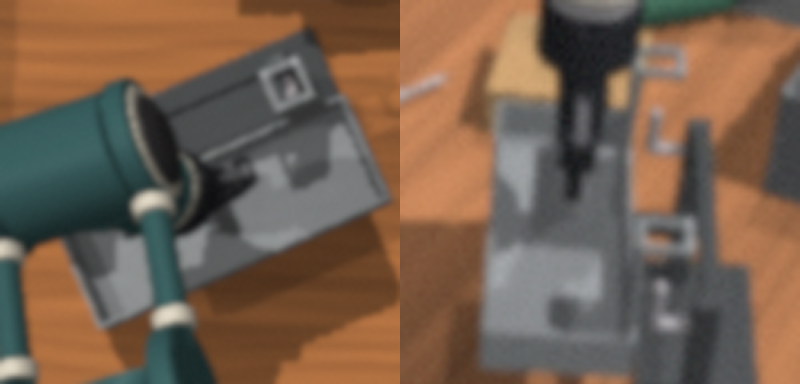

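The right eye at (287,82) sits over its tip at (289,87), and in the scene half both eyes are above their tips. I'll lower it slowly.

Request:
jog_arm(deltas=[0,0,0.005,0,0,0,-1,0,0,0.013,0,0,0,-1,0,0,0.021,0,0,0,-1,0,0,0.029,0,0,0,-1,0,0,0.037,0,0,0,-1,0,0,0.044,0,0,0,-1,0,0,0.048,0,0,0,-1,0,0,0.048,0,0,0,-1])

```text
time: 8.2
tool_pos: [0.5699, 0.2318, 0.1472]
tcp_rot: [3.063, 0.697, -0.003]
wrist_force: [0.4, 0.3, -4.9]
width: 0.106
grip_force: 78.4
```

Request:
jog_arm(deltas=[0,0,0.003,0,0,0,-1,0,0,0.007,0,0,0,-1,0,0,0.011,0,0,0,-1,0,0,0.015,0,0,0,-1,0,0,0.018,0,0,0,-1,0,0,0.021,0,0,0,-1,0,0,0.024,0,0,0,-1,0,0,0.024,0,0,0,-1])

```text
time: 9.0
tool_pos: [0.5711, 0.2323, 0.1438]
tcp_rot: [-3.063, -0.698, -0.006]
wrist_force: [-45.6, -17.7, 85.1]
width: 0.101
grip_force: 92.3
```

```bash
python3 - <<'E'
from h import *
S=cam("scene");T=cam("top");
a=cv2.resize(T["color"][120:240,90:215],(400,384),interpolation=2)
b=cv2.resize(S["color"][90:190,275:365],(400,444),interpolation=2)[:384]
cv2.imwrite("pics/ts4.png",np.hstack([a,b])); plan((.570,.2318,.118,-64.3))
E
```

```text
now [0.5711 0.2322 0.1438] yaw -64.3 w 0.102 g 92.3 F [-45.2 -17.4  84.3] t 9.1 q [ 0.35  0.24  1.84 -0.    1.06  1.47]
(0.57, 0.2318, 0.118, -64.3) d [-0.0013 -0.0001  0.0258] rot [ 0.  -0.2 -0. ]
```

View pics/ts4.png

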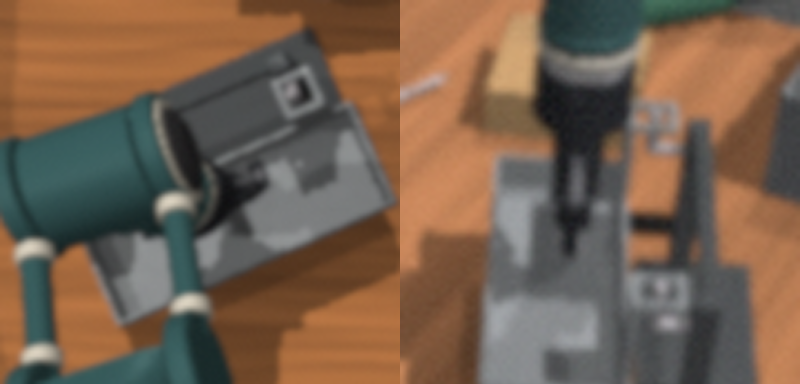

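The right eye at (298,92) is around its tip, but the force (45 N back, 85 N up) at underside height 76 mm says the tray's bottom back edge is sitting on the buffers. I'll raise it, back off a few mm and measure again.

Request:
jog_arm(deltas=[0,0,-0.008,0,0,0,-1,0,0,-0.016,0,0,0,-1,0,0,-0.026,0,0,0,-1,0,0,-0.032,0,0,0,-1,-0.002,0,-0.034,0,0,0,-1,-0.004,0,-0.034,0,0,0,-1,-0.004,0,-0.034,0,0,0,-1,-0.004,0,-0.034,0,0,0,-1])

```text
time: 9.9
tool_pos: [0.5663, 0.23, 0.1571]
tcp_rot: [3.063, 0.697, -0.003]
wrist_force: [-0.9, -0.3, -5.2]
width: 0.11
grip_force: 78.4
```

```bash
python3 - <<'E'
from h import *
S=cam("scene");T=cam("top");W=cam("wrist")
a=cv2.resize(T["color"][130:190,150:210],(400,400),interpolation=2)
b=cv2.resize(S["color"][100:170,310:360],(286,400),interpolation=2)
cv2.imwrite("pics/ts5.png",np.hstack([a,b])); cv2.imwrite("pics/w5.png",cv2.resize(W["color"],(640,480)))
import pickle; pickle.dump((S,T,W),open("c5.pkl","wb"))
plan((.570,.2318,.118,-64.3))
E
```

```text
now [0.5667 0.2302 0.1577] yaw -64.3 w 0.106 g 78.4 F [ 0.3 -0.7 -5.3] t 10.1 q [0.35 0.22 1.84 0.   1.09 1.47]
(0.57, 0.2318, 0.118, -64.3) d [ 0.0037 -0.      0.0397] rot [-0.  0. -0.]
```

View pics/ts5.png

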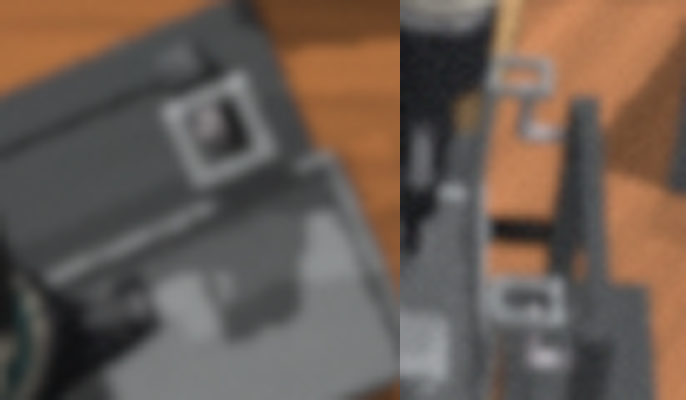

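The right eye at (218,132) is now about 7 mm in front of its tip at (208,120), and about 2 mm off in y. That is enough to clear the buffers, so I'll lower again.

Request:
jog_arm(deltas=[0,-0.001,0.004,0,0,0,-1,0,-0.001,0.008,0,0,0,-1,0,-0.001,0.012,0,0,0,-1,0,-0.001,0.016,0,0,0,-1,0,-0.001,0.019,0,0,0,-1,0,-0.001,0.022,0,0,0,-1,0,-0.001,0.022,0,0,0,-1])

```text
time: 10.75
tool_pos: [0.5661, 0.231, 0.1356]
tcp_rot: [3.063, 0.697, -0.002]
wrist_force: [-0.4, -0.5, -5.7]
width: 0.107
grip_force: 78.4
```

Past the buffer tops with no contact. Now down to the prongs.

Request:
jog_arm(deltas=[0,0,0.003,0,0,0,-1,0,0,0.006,0,0,0,-1,0,0,0.009,0,0,0,-1,0,0,0.012,0,0,0,-1,0,0,0.014,0,0,0,-1,0,0,0.016,0,0,0,-1,0,0,0.016,0,0,0,-1])

```text
time: 11.45
tool_pos: [0.5662, 0.2311, 0.1198]
tcp_rot: [3.063, 0.697, -0.001]
wrist_force: [-0.5, 0.3, -4.7]
width: 0.11
grip_force: 78.4
```

Request:
jog_arm(deltas=[0,0,0.001,0,0,0,-1,0,0,0.002,0,0,0,-1,0,0,0.003,0,0,0,-1,0,0,0.004,0,0,0,-1,0,0,0.004,0,0,0,-1])

```text
time: 11.95
tool_pos: [0.5669, 0.2313, 0.1173]
tcp_rot: [-3.063, -0.697, -0.002]
wrist_force: [-3.1, -0.7, 2.5]
width: 0.109
grip_force: 79.3
```

Request:
jog_arm(deltas=[0,0,0.001,0,0,0,-1,0,0,0.002,0,0,0,-1,0,0,0.003,0,0,0,-1,0,0,0.003,0,0,0,-1,0,0,0.003,0,0,0,-1])

```text
time: 12.45
tool_pos: [0.5671, 0.2315, 0.1161]
tcp_rot: [-3.063, -0.697, -0.003]
wrist_force: [-7.9, -3.2, 11.7]
width: 0.106
grip_force: 81.1
```

```bash
python3 - <<'E'
from h import *
S=cam("scene");T=cam("top")
a=cv2.resize(T["color"][130:190,150:210],(400,400),interpolation=2)
b=cv2.resize(S["color"][110:180,300:360],(343,400),interpolation=2)
cv2.imwrite("pics/ts6.png",np.hstack([a,b]))
plan(); print(readout.read_state()["torque"].round(2))
E
```

```text
now [0.5671 0.2315 0.116 ] yaw -64.4 w 0.108 g 81.1 F [-7.2 -3.1 11.8] t 12.6 q [0.35 0.26 1.87 0.   1.01 1.47]
[-0.05  0.43 -0.07]
```

View pics/ts6.png

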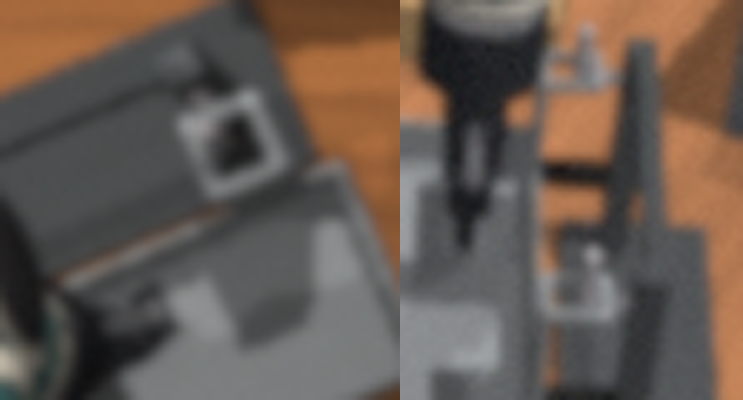

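Both tips stand up through their eyes, at (590,50) and (593,270) in the scene half, with the eyes down. The 17 N upward reaction is shared almost evenly, so the tray is home. I'll release and retreat.

Request:
jog_arm(deltas=[0,0,-0.001,0,0,0,-1,0,0,-0.002,0,0,0,-1,0,0,-0.002,0,0,0,-1,0,0,-0.002,0,0,0,-0.7,0,0,-0.002,0,0,0,-0.4,0,0,-0.002,0,0,0,0,0,0,-0.002,0,0,0,0.5,0,0,-0.002,0,0,0,0.5])

```text
time: 13.35
tool_pos: [0.5664, 0.2311, 0.115]
tcp_rot: [3.063, 0.697, -0.001]
wrist_force: [-0.3, 0.3, 0.4]
width: 0.749
grip_force: 0.0
```

Request:
jog_arm(deltas=[0,0,0,0,0,0,0.5,0,0,0,0,0,0,0.5,0,0,-0.02,0,0,0,0.5,0,0,-0.05,0,0,0,0.5,0,0,-0.09,0,0,0,0.5,0,0,-0.13,0,0,0,0.5,0,0,-0.16,0,0,0,0.5,0,0,-0.17,0,0,0,0.5])

```text
time: 14.15
tool_pos: [0.5684, 0.2318, 0.2902]
tcp_rot: [-3.062, -0.697, -0.012]
wrist_force: [0.7, -0.1, 0.0]
width: 0.749
grip_force: 0.0
```

```bash
cat >> h.py <<'E'
def stubs(prev,S=None,T=None):
    T=T or cam("top"); S=S or cam("scene")
    for n,p in prev.items():
        u,v=proj(T,p); us,vs=proj(S,p); a=dark(T,u,v,7); b=dark(S,us,vs,6)
        if a is None or b is None: print(n,"lost",a,b); continue
        q,e=tri(T,a[:2],S,b[:2]); print(n,q.round(3),"err",round(e,4),"top@h",onz(T,*a[:2],p[2]).round(4)[:2],"mv",(q-p).round(3))
P=dict(A=(.651,-.027,.084),B=(.555,-.056,.058),C=(.452,-.087,.084),D=(.497,-.250,.084),E=(.419,-.191,.084))
E
python3 - <<'E'
from h import *
import pickle
S=cam("scene");T=cam("top"); pickle.dump((S,T),open("c7.pkl","wb"))
stubs(P,S,T)
a=cv2.resize(T["color"][120:220,90:220],(416,320),interpolation=2)
b=cv2.resize(S["color"][80:210,230:360],(320,320),interpolation=2)
cv2.imwrite("pics/ts7.png",np.hstack([a,b]))
plan()
E
```

```text
A [ 0.651 -0.027  0.084] err 0.0004 top@h [ 0.651 -0.027] mv [ 0.  0. -0.]
B [ 0.556 -0.055  0.059] err 0.0002 top@h [ 0.5558 -0.0554] mv [0.001 0.001 0.001]
C [ 0.452 -0.087  0.084] err 0.0003 top@h [ 0.4514 -0.0869] mv [-0.  0.  0.]
D [ 0.497 -0.25   0.084] err 0.0004 top@h [ 0.4969 -0.2503] mv [ 0. -0.  0.]
E [ 0.419 -0.19   0.084] err 0.0001 top@h [ 0.4194 -0.1902] mv [ 0.     0.001 -0.   ]
now [0.5674 0.2315 0.2872] yaw -64.3 w 0.75 g 0.0 F [ 0.3  0.2 -0.1] t 14.2 q [ 0.35  0.12  1.7  -0.    1.32  1.47]
```

View pics/ts7.png

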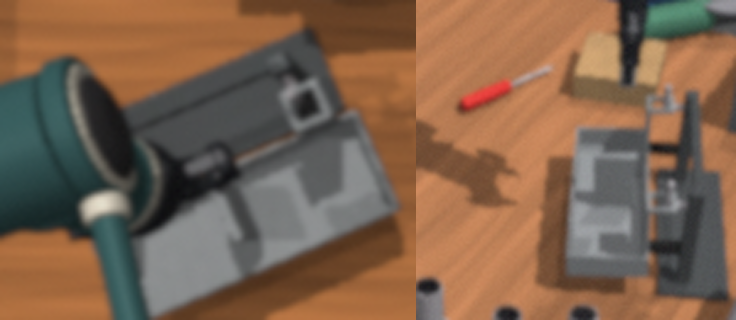

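The tray hangs on both hooks, and the stubs are unmoved with triangulated heights of 84 and 59 mm. Next is the short stub B, to the crate.

```bash
python3 - <<'E'
from h import *
plan((.556,.07,.26,-19),(.556,-.055,.18,25.6),(.556,-.055,.038,25.6),(.556,-.055,.22,25.6),(.44,-.34,.22,25.6))
E
```

```text
now [0.5674 0.2315 0.2872] yaw -64.3 w 0.75 g 0.0 F [ 0.3  0.2 -0.1] t 14.2 q [ 0.35  0.12  1.7  -0.    1.32  1.47]
(0.556, 0.07, 0.26, -19) d [-0.0803  0.1406  0.0269] rot [  0.1  -0.2 -45.3]
(0.556, -0.055, 0.18, 25.6) d [-0.1182  0.0407  0.08  ] rot [  0.    0.  -44.6]
(0.556, -0.055, 0.038, 25.6) d [0.    0.    0.142] rot [0. 0. 0.]
(0.556, -0.055, 0.22, 25.6) d [ 0.     0.    -0.182] rot [0. 0. 0.]
(0.44, -0.34, 0.22, 25.6) d [-0.2069 -0.2278  0.    ] rot [0. 0. 0.]
```

Request:
jog_arm(deltas=[-0.01,0.015,0,0,0,-4,0.5,-0.02,0.035,0,0,0,-11,0.5,-0.035,0.055,0,0,0,-18,0.5,-0.045,0.08,0.01,0,0,-25,0.5,-0.055,0.1,0.02,0,0,-32,0.5,-0.065,0.12,0.027,0,0,-38,0.5,-0.075,0.135,0.027,0,0,-43,0.5,-0.08,0.14,0.027,0,0,-45.3,0.5])

```text
time: 15.05
tool_pos: [0.5529, 0.0685, 0.2542]
tcp_rot: [-2.555, -1.823, 0.009]
wrist_force: [-0.4, 0.8, 0.3]
width: 0.754
grip_force: 0.0
```

Request:
jog_arm(deltas=[-0.01,0.005,0,0,0,-4,0.5,-0.03,0.01,0.01,0,0,-11,0.5,-0.05,0.015,0.02,0,0,-18,0.5,-0.07,0.025,0.04,0,0,-25,0.5,-0.09,0.03,0.06,0,0,-32,0.5,-0.11,0.04,0.07,0,0,-39,0.5,-0.118,0.04,0.08,0,0,-44.6,0.5,-0.118,0.04,0.08,0,0,-44.6,0.5])

```text
time: 15.85
tool_pos: [0.5508, -0.0549, 0.1734]
tcp_rot: [-1.673, -2.65, 0.006]
wrist_force: [-0.2, -0.5, -0.5]
width: 0.751
grip_force: 0.0
```

```bash
python3 - <<'E'
from h import *
plan((.556,-.055,.038,25.6),(.556,-.055,.22,25.6),(.43,-.355,.22,25.6),(.43,-.355,.12,25.6))
E
```

```text
now [ 0.5508 -0.0549  0.1734] yaw 25.5 w 0.751 g 0.0 F [-0.2 -0.5 -0.5] t 15.8 q [-0.14  0.1   1.94 -0.    1.11 -0.59]
(0.556, -0.055, 0.038, 25.6) d [-0.0029  0.0057  0.1353] rot [-0.4 -0.3 -0.1]
(0.556, -0.055, 0.22, 25.6) d [ 0.     0.    -0.182] rot [0. 0. 0.]
(0.43, -0.355, 0.22, 25.6) d [-0.2161 -0.2433  0.    ] rot [0. 0. 0.]
(0.43, -0.355, 0.12, 25.6) d [0.  0.  0.1] rot [0. 0. 0.]
```

Request:
jog_arm(deltas=[-0.003,0.004,0.02,0,0,0,0.5,-0.003,0.004,0.05,0,0,0,0.5,-0.003,0.004,0.08,0,0,0,0.5,-0.003,0.004,0.105,0,0,0,0.5,-0.003,0.004,0.12,0,0,0,0.5,-0.003,0.004,0.13,0,0,0,0.5,-0.003,0.004,0.134,0,0,0,0.5,-0.003,0.004,0.134,0,0,0,0.5])

```text
time: 16.65
tool_pos: [0.5593, -0.0551, 0.0443]
tcp_rot: [-1.676, -2.657, -0.0]
wrist_force: [0.1, 0.0, 0.7]
width: 0.75
grip_force: 0.0
```

Request:
jog_arm(deltas=[0,0,0,0,0,0,-1,0,0,0,0,0,0,-1,0,0,0,0,0,0,-1,0,0,0,0,0,0,-1,0,0,0,0,0,0,-1,0,0,-0.01,0,0,0,-1,0,0,-0.04,0,0,0,-1,0,0,-0.08,0,0,0,-1], squeeze=50)

```text
time: 17.45
tool_pos: [0.5564, -0.0549, 0.1227]
tcp_rot: [-1.672, -2.653, 0.004]
wrist_force: [0.2, -0.1, -1.4]
width: 0.457
grip_force: 50.5
```

Request:
jog_arm(deltas=[0,0,-0.04,0,0,0,-1,0,0,-0.08,0,0,0,-1,0,0,-0.1,0,0,0,-1,-0.02,-0.02,-0.1,0,0,0,-1,-0.05,-0.055,-0.1,0,0,0,-1,-0.08,-0.09,-0.1,0,0,0,-1,-0.11,-0.12,-0.1,0,0,0,-1,-0.11,-0.12,-0.1,0,0,0,-1])

```text
time: 18.25
tool_pos: [0.4962, -0.2103, 0.2244]
tcp_rot: [1.682, 2.653, -0.003]
wrist_force: [-0.9, 0.4, -1.0]
width: 0.451
grip_force: 50.8
```

```bash
python3 - <<'E'
from h import *
plan((.43,-.355,.2,25.6),(.43,-.355,.08,25.6))
E
```

```text
now [ 0.4962 -0.2103  0.2244] yaw 25.3 w 0.451 g 50.8 F [-0.9  0.4 -1. ] t 18.2 q [-0.45  0.02  1.92 -0.    1.2  -0.89]
(0.43, -0.355, 0.2, 25.6) d [-0.1026 -0.1216  0.0248] rot [-0.1  0.1 -0.3]
(0.43, -0.355, 0.08, 25.6) d [0.   0.   0.12] rot [0. 0. 0.]
```

Request:
jog_arm(deltas=[-0.03,-0.035,0,0,0,0,-1,-0.06,-0.075,0,0,0,0,-1,-0.09,-0.11,0.01,0,0,0,-1,-0.107,-0.13,0.03,0,0,0,-1,-0.107,-0.13,0.07,0,0,0,-1,-0.107,-0.13,0.11,0,0,0,-1,-0.107,-0.13,0.14,0,0,0,-1,-0.107,-0.13,0.155,0,0,0,-1])

```text
time: 19.05
tool_pos: [0.4253, -0.3565, 0.0659]
tcp_rot: [-1.672, -2.652, -0.002]
wrist_force: [-0.4, 0.3, -0.8]
width: 0.456
grip_force: 50.9
```

Request:
jog_arm(deltas=[0,0,0.008,0,0,0,-1,0,0,0.012,0,0,0,-1,0,0,0.012,0,0,0,-1,0,0,0.012,0,0,0,0,0,0,0.012,0,0,0,0.5,0,0,0.012,0,0,0,0.5,0,0,-0.02,0,0,0,0.5,0,0,-0.06,0,0,0,0.5])

```text
time: 19.85
tool_pos: [0.4256, -0.3575, 0.1281]
tcp_rot: [-1.673, -2.653, -0.001]
wrist_force: [0.4, -1.0, 0.1]
width: 0.751
grip_force: 0.0
```

Request:
jog_arm(deltas=[0,0,-0.03,0,0,0,0.5,0,0,-0.06,0,0,0,0.5,0,0,-0.06,0,0,0,0.5])

```text
time: 20.15
tool_pos: [0.43, -0.3614, 0.1957]
tcp_rot: [1.669, 2.648, -0.003]
wrist_force: [1.1, 0.1, 0.4]
width: 0.748
grip_force: 0.0
```

```bash
python3 - <<'E'
from h import *
P.pop("B"); stubs(P); print("B"); stubs(dict(B=(.42,-.365,.063)))
plan((.497,-.25,.2,25.6),(.497,-.25,.058,25.6))
E
```

```text
A [ 0.651 -0.027  0.084] err 0.0009 top@h [ 0.651 -0.027] mv [ 0.  0. -0.]
C [ 0.452 -0.087  0.085] err 0.0002 top@h [ 0.4519 -0.0875] mv [ 0.    -0.     0.001]
D [ 0.497 -0.25   0.084] err 0.0005 top@h [ 0.4968 -0.2503] mv [-0. -0.  0.]
E [ 0.419 -0.191  0.085] err 0.0008 top@h [ 0.419  -0.1912] mv [0.    0.    0.001]
B
B [ 0.427 -0.358  0.063] err 0.0014 top@h [ 0.4276 -0.3578] mv [ 0.007  0.007 -0.   ]
now [ 0.4265 -0.3583  0.1882] yaw 25.5 w 0.75 g 0.0 F [-0.3  0.1 -0.1] t 20.4 q [-0.74  0.09  1.92  0.    1.13 -1.19]
(0.497, -0.25, 0.2, 25.6) d [ 0.0673  0.1103 -0.0117] rot [-0.  -0.1 -0.1]
(0.497, -0.25, 0.058, 25.6) d [0.    0.    0.142] rot [0. 0. 0.]
```

B stands in the crate, its top at z 0.063 near the crate centre. Next is D.

Request:
jog_arm(deltas=[0.015,0.025,-0.01,0,0,0,0.5,0.035,0.06,-0.012,0,0,0,0.5,0.055,0.09,-0.012,0,0,0,0.5,0.067,0.11,-0.012,0,0,0,0.5,0.067,0.11,-0.005,0,0,0,0.5,0.067,0.11,0.03,0,0,0,0.5,0.067,0.11,0.07,0,0,0,0.5,0.067,0.11,0.1,0,0,0,0.5])

```text
time: 21.15
tool_pos: [0.4951, -0.2505, 0.0854]
tcp_rot: [-1.673, -2.654, 0.001]
wrist_force: [-0.2, -0.1, 0.3]
width: 0.75
grip_force: 0.0
```

Request:
jog_arm(deltas=[0,0,0.015,0,0,0,0.5,0,0,0.026,0,0,0,0.5,0,0,0.03,0,0,0,0.5,0,0,0.03,0,0,0,0.5,0,0,0.03,0,0,0,-1,0,0,0.03,0,0,0,-1,0,0,0.03,0,0,0,-1,0,0,0.03,0,0,0,-1])

```text
time: 21.95
tool_pos: [0.4987, -0.2517, 0.061]
tcp_rot: [1.673, 2.655, -0.0]
wrist_force: [-0.8, 0.2, 6.6]
width: 0.454
grip_force: 50.2
```

Request:
jog_arm(deltas=[0,0,0,0,0,0,-1,0,0,0,0,0,0,-1,0,0,-0.01,0,0,0,-1,0,0,-0.03,0,0,0,-1,0,0,-0.07,0,0,0,-1,0,0,-0.11,0,0,0,-1,0,0,-0.15,0,0,0,-1,0,0,-0.17,0,0,0,-1])

```text
time: 22.75
tool_pos: [0.4989, -0.2516, 0.234]
tcp_rot: [1.672, 2.653, 0.001]
wrist_force: [-0.5, -1.2, -0.8]
width: 0.461
grip_force: 50.6
```

```bash
cat >> h.py <<'E'
def slot(y,x=-.005): return tf((.560,.228),25.6,(x,y))
E
python3 - <<'E'
from h import *
p=slot(.112)
for y in(.112,.044,-.044,-.112): print(y,slot(y).round(4))
plan((.52,.0,.23,25.6),(*slot(.044),.23,25.6),(*slot(.044),.115,25.6))
E
```

```text
0.112 [0.5071 0.3268]
0.044 [0.5365 0.2655]
-0.044 [0.5745 0.1862]
-0.112 [0.6039 0.1248]
now [ 0.4989 -0.2516  0.234 ] yaw 25.6 w 0.461 g 50.6 F [-0.5 -1.2 -0.8] t 22.8 q [-0.51  0.05  1.88  0.    1.21 -0.96]
(0.52, 0.0, 0.23, 25.6) d [0.2179 0.1276 0.0034] rot [ 0.2  0.3 -0. ]
(np.float64(0.5364790644206873), np.float64(0.2655202024178151), 0.23, 25.6) d [0.2323 0.1296 0.    ] rot [0. 0. 0.]
(np.float64(0.5364790644206873), np.float64(0.2655202024178151), 0.115, 25.6) d [0.    0.    0.115] rot [0. 0. 0.]
```

Request:
jog_arm(deltas=[0.015,0.01,0,0,0,0,-1,0.045,0.025,0,0,0,0,-1,0.08,0.045,0,0,0,0,-1,0.115,0.065,0,0,0,0,-1,0.15,0.09,0,0,0,0,-1,0.185,0.11,0,0,0,0,-1,0.22,0.13,0,0,0,0,-1,0.255,0.145,0,0,0,0,-1])

```text
time: 23.55
tool_pos: [0.518, 0.0435, 0.2295]
tcp_rot: [-1.675, -2.658, -0.001]
wrist_force: [0.4, 0.3, -1.0]
width: 0.456
grip_force: 50.6
```

Request:
jog_arm(deltas=[0.035,0.02,0,0,0,0,-1,0.07,0.04,0,0,0,0,-1,0.105,0.06,0,0,0,0,-1,0.14,0.08,0,0,0,0,-1,0.165,0.095,0,0,0,0,-1,0.18,0.105,0,0,0,0,-1,0.19,0.11,0,0,0,0,-1,0.19,0.11,0,0,0,0,-1])

```text
time: 24.35
tool_pos: [0.5354, 0.261, 0.2291]
tcp_rot: [-1.674, -2.658, 0.001]
wrist_force: [-0.2, 0.2, -1.7]
width: 0.458
grip_force: 50.6
```

Request:
jog_arm(deltas=[0,0,0,0,0,0,-1,0,0,0,0,0,0,-1])

```text
time: 24.55
tool_pos: [0.5356, 0.2592, 0.2292]
tcp_rot: [1.677, 2.657, -0.001]
wrist_force: [-0.6, -0.3, -1.3]
width: 0.453
grip_force: 50.6
```

```bash
python3 - <<'E'
from h import *
W=cam("wrist"); cv2.imwrite("pics/w8.png",cv2.resize(W["color"],(640,480)))
plan((*slot(.044),.23,25.6),(*slot(.044),.12,25.6))
E
```

```text
now [0.5357 0.2592 0.2293] yaw 25.5 w 0.46 g 50.6 F [ 1.   0.9 -2.3] t 24.6 q [ 0.41  0.13  1.8  -0.    1.21 -0.04]
(np.float64(0.5364790644206873), np.float64(0.2655202024178151), 0.23, 25.6) d [ 0.0054  0.0034 -0.0007] rot [-0.   0.  -0.1]
(np.float64(0.5364790644206873), np.float64(0.2655202024178151), 0.12, 25.6) d [0.   0.   0.11] rot [0. 0. 0.]
```

View pics/w8.png

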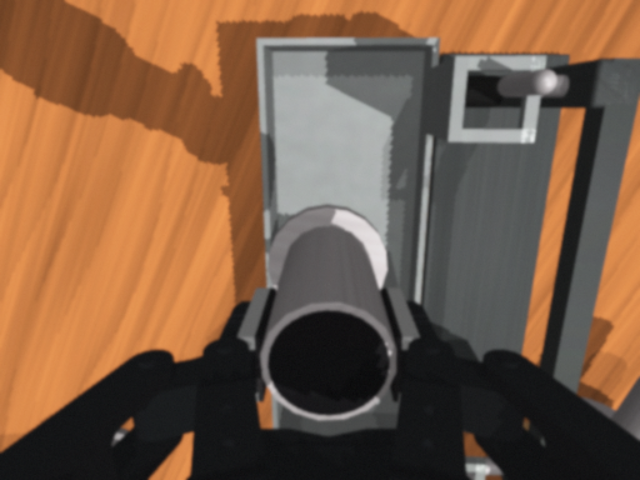

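Wrist view: left-hand tray corners at (258,40) front and (438,40) back, the stub held at centre, and the left eye around its tip at (545,82).

```bash
python3 - <<'E'
from h import *
W=cam("wrist")
f=lambda u,v,z:onz(W,u*.8,v*.8,z)[:2]
a,b=f(258,40,.081),f(437,40,.088); print(a,b,np.linalg.norm(a-b), np.degrees(np.arctan2(*(b-a)[::-1])), "exp",tf((.560,.228),25.6,(-.056,.152)),tf((.560,.228),25.6,(.056,.152)))
E
```

```text
[0.44927062 0.34144669] [0.54594927 0.38638351] 0.10661180892292463 24.92928562192375 exp [0.44382034 0.34088174] [0.54482559 0.38927535]
```

Request:
jog_arm(deltas=[0.003,0.005,0.01,0,0,0,-1,0.003,0.005,0.03,0,0,0,-1,0.003,0.005,0.055,0,0,0,-1,0.003,0.005,0.075,0,0,0,-1,0.003,0.005,0.09,0,0,0,-1,0.003,0.005,0.1,0,0,0,-1,0.003,0.005,0.104,0,0,0,-1,0.003,0.005,0.104,0,0,0,-1])

```text
time: 25.45
tool_pos: [0.5389, 0.2653, 0.1249]
tcp_rot: [-1.675, -2.657, 0.001]
wrist_force: [-0.6, -0.4, -1.5]
width: 0.458
grip_force: 50.6
```

Request:
jog_arm(deltas=[0,0,0.002,0,0,0,-1,0,0,0.004,0,0,0,-1,0,0,0.006,0,0,0,-1,0,0,0.008,0,0,0,-1,0,0,0.008,0,0,0,-1])

```text
time: 25.95
tool_pos: [0.5387, 0.2653, 0.1171]
tcp_rot: [-1.675, -2.658, 0.0]
wrist_force: [0.2, 0.5, -2.2]
width: 0.456
grip_force: 50.6
```

Request:
jog_arm(deltas=[0,0,0.001,0,0,0,-1,0,0,0.003,0,0,0,-1,0,0,0.004,0,0,0,-1,0,0,0.004,0,0,0,-1])

```text
time: 26.35
tool_pos: [0.5387, 0.2653, 0.113]
tcp_rot: [-1.675, -2.657, 0.001]
wrist_force: [-0.2, 0.2, -2.1]
width: 0.454
grip_force: 50.6
```

Request:
jog_arm(deltas=[0,0,0.001,0,0,0,-1,0,0,0.003,0,0,0,-1,0,0,0.003,0,0,0,-1])

```text
time: 26.65
tool_pos: [0.5392, 0.2655, 0.1111]
tcp_rot: [1.675, 2.657, 0.001]
wrist_force: [-1.8, -1.2, 3.1]
width: 0.456
grip_force: 51.1
```

Request:
jog_arm(deltas=[0,0,0,0,0,0,0.1,0,0,0,0,0,0,0.3,0,0,0,0,0,0,0.4,0,0,0,0,0,0,0.4,0,0,-0.02,0,0,0,0.4,0,0,-0.06,0,0,0,0.4,0,0,-0.1,0,0,0,0.4,0,0,-0.13,0,0,0,0.4])

```text
time: 27.45
tool_pos: [0.5396, 0.2657, 0.243]
tcp_rot: [1.674, 2.656, 0.003]
wrist_force: [0.2, -0.7, -0.4]
width: 0.707
grip_force: 0.0
```

Request:
jog_arm(deltas=[-0.03,0,0,0,0,0,0.5,-0.065,-0.02,0,0,0,0,0.5,-0.1,-0.04,0,0,0,0,0.5,-0.14,-0.06,0,0,0,0,0.5,-0.18,-0.08,0,0,0,0,0.5,-0.22,-0.1,0,0,0,0,0.5,-0.26,-0.12,0,0,0,0,0.5,-0.29,-0.14,0,0,0,0,0.5])

```text
time: 28.25
tool_pos: [0.5377, -0.0591, 0.2405]
tcp_rot: [1.676, 2.656, -0.0]
wrist_force: [0.0, -0.2, 0.1]
width: 0.75
grip_force: 0.0
```

```bash
sed -i 's/(.560,.228),25.6,(x/(.5625,.227),25.6,(x/' h.py; python3 - <<'E'
from h import *
P.pop("B");P.pop("D"); stubs(P); print("D"); stubs(dict(D=(.539,.265,.137)))
plan((.419,-.191,.22,25.6),(.419,-.191,.06,25.6))
E
```

```text
A [ 0.651 -0.026  0.083] err 0.0015 top@h [ 0.6501 -0.0268] mv [-0.     0.001 -0.001]
C [ 0.455 -0.088  0.086] err 0.004 top@h [ 0.4566 -0.087 ] mv [ 0.003 -0.001  0.002]
E [ 0.419 -0.191  0.085] err 0.0008 top@h [ 0.419  -0.1912] mv [0.    0.    0.001]
D
D [0.534 0.264 0.135] err 0.001 top@h [0.5332 0.2634] mv [-0.005 -0.001 -0.002]
now [ 0.5375 -0.0573  0.2403] yaw 25.4 w 0.75 g 0.0 F [0.2 0.6 0.5] t 28.4 q [-0.15  0.01  1.9   0.    1.23 -0.6 ]
(0.419, -0.191, 0.22, 25.6) d [-0.0699 -0.1644  0.0202] rot [ 0.  -0.  -0.2]
(0.419, -0.191, 0.06, 25.6) d [0.   0.   0.16] rot [0. 0. 0.]
```

D stands in the tray, top at (0.534,0.264,0.135), leaning with the sag. Next is E.

Request:
jog_arm(deltas=[-0.01,-0.025,0,0,0,0,0.5,-0.025,-0.065,0.005,0,0,0,0.5,-0.04,-0.1,0.01,0,0,0,0.5,-0.06,-0.14,0.02,0,0,0,0.5,-0.07,-0.164,0.02,0,0,0,0.5,-0.07,-0.164,0.03,0,0,0,0.5,-0.07,-0.164,0.06,0,0,0,0.5,-0.07,-0.164,0.1,0,0,0,0.5])

```text
time: 29.25
tool_pos: [0.4229, -0.1904, 0.1417]
tcp_rot: [1.67, 2.653, 0.002]
wrist_force: [0.6, 0.5, -0.0]
width: 0.746
grip_force: 0.0
```

Request:
jog_arm(deltas=[0,0,0.03,0,0,0,0.5,0,0,0.06,0,0,0,0.5,0,0,0.075,0,0,0,0.5,0,0,0.08,0,0,0,0.5,0,0,0.08,0,0,0,0.5,0,0,0.08,0,0,0,-1,0,0,0.08,0,0,0,-1,0,0,0.08,0,0,0,-1])

```text
time: 30.05
tool_pos: [0.4212, -0.1909, 0.0616]
tcp_rot: [1.674, 2.655, 0.001]
wrist_force: [-0.2, 1.4, 2.3]
width: 0.452
grip_force: 49.9
```

Request:
jog_arm(deltas=[0,0,0,0,0,0,-1,0,0,0,0,0,0,-1,0,0,0,0,0,0,-1,0,0,-0.01,0,0,0,-1,0,0,-0.04,0,0,0,-1,0,0,-0.08,0,0,0,-1,0,0,-0.12,0,0,0,-1,0,0,-0.16,0,0,0,-1])

```text
time: 30.85
tool_pos: [0.4189, -0.1905, 0.2218]
tcp_rot: [-1.675, -2.657, 0.001]
wrist_force: [0.9, -0.4, -1.5]
width: 0.456
grip_force: 50.5
```

```bash
python3 - <<'E'
from h import *
plan((*slot(-.044),.23,25.6),(*slot(-.044),.12,25.6))
E
```

```text
now [ 0.4189 -0.1905  0.2218] yaw 25.5 w 0.456 g 50.5 F [ 0.9 -0.4 -1.5] t 30.9 q [-0.48 -0.13  2.07 -0.    1.2  -0.93]
(np.float64(0.5770026103152616), np.float64(0.18515894009416511), 0.23, 25.6) d [ 0.2708  0.3046 -0.0084] rot [-0.1 -0.  -0.1]
(np.float64(0.5770026103152616), np.float64(0.18515894009416511), 0.12, 25.6) d [0.   0.   0.11] rot [0. 0. 0.]
```

Request:
jog_arm(deltas=[0.01,0.01,-0.01,0,0,0,-1,0.03,0.035,-0.01,0,0,0,-1,0.06,0.065,-0.01,0,0,0,-1,0.09,0.1,-0.01,0,0,0,-1,0.12,0.135,-0.01,0,0,0,-1,0.15,0.17,-0.01,0,0,0,-1,0.18,0.2,-0.01,0,0,0,-1,0.21,0.235,-0.01,0,0,0,-1])

```text
time: 31.65
tool_pos: [0.5409, 0.1015, 0.2303]
tcp_rot: [-1.675, -2.657, 0.002]
wrist_force: [0.7, 0.5, -0.7]
width: 0.458
grip_force: 50.6
```

Request:
jog_arm(deltas=[0.025,0.03,0,0,0,0,-1,0.045,0.055,0,0,0,0,-1,0.06,0.069,0,0,0,0,-1,0.06,0.069,0,0,0,0,-1,0.06,0.069,0,0,0,0,-1,0.06,0.069,0,0,0,0,-1])

```text
time: 32.25
tool_pos: [0.577, 0.1828, 0.2301]
tcp_rot: [-1.676, -2.657, 0.002]
wrist_force: [-0.1, -0.1, -0.3]
width: 0.455
grip_force: 50.7
```

```bash
python3 - <<'E'
from h import *
plan((*slot(-.044),.12,25.6))
E
```

```text
now [0.577  0.1828 0.2301] yaw 25.5 w 0.455 g 50.7 F [-0.1 -0.1 -0.3] t 32.2 q [ 0.27  0.15  1.78 -0.    1.22 -0.18]
(np.float64(0.5770026103152616), np.float64(0.18515894009416511), 0.12, 25.6) d [0.0022 0.0011 0.1101] rot [-0.1  0.  -0.1]
```

Request:
jog_arm(deltas=[0.002,0.001,0.01,0,0,0,-1,0.002,0.001,0.03,0,0,0,-1,0.002,0.001,0.055,0,0,0,-1,0.002,0.001,0.075,0,0,0,-1,0.002,0.001,0.093,0,0,0,-1,0.002,0.001,0.105,0,0,0,-1,0.002,0.001,0.112,0,0,0,-1,0.002,0.001,0.112,0,0,0,-1])

```text
time: 33.05
tool_pos: [0.577, 0.1858, 0.1172]
tcp_rot: [-1.675, -2.656, 0.002]
wrist_force: [0.2, -0.7, -1.0]
width: 0.454
grip_force: 50.7
```

Request:
jog_arm(deltas=[0,0,0.002,0,0,0,-1,0,0,0.004,0,0,0,-1,0,0,0.005,0,0,0,-1,0,0,0.005,0,0,0,-1])

```text
time: 33.45
tool_pos: [0.578, 0.1865, 0.1137]
tcp_rot: [1.675, 2.657, 0.001]
wrist_force: [0.7, -0.7, -2.0]
width: 0.456
grip_force: 50.7
```

Request:
jog_arm(deltas=[0,0,0.001,0,0,0,-1,0,0,0.003,0,0,0,-1,0,0,0.003,0,0,0,-1])

```text
time: 33.75
tool_pos: [0.5782, 0.1865, 0.1118]
tcp_rot: [1.675, 2.657, 0.001]
wrist_force: [-1.9, -1.4, 5.9]
width: 0.453
grip_force: 51.4
```

Contact. I'll release, and go back for C.

Request:
jog_arm(deltas=[0,0,0,0,0,0,0.1,0,0,0,0,0,0,0.3,0,0,0,0,0,0,0.4,0,0,0,0,0,0,0.4,0,0,-0.02,0,0,0,0.4,0,0,-0.06,0,0,0,0.4,0,0,-0.1,0,0,0,0.4,0,0,-0.13,0,0,0,0.4])

```text
time: 34.55
tool_pos: [0.5784, 0.1866, 0.2429]
tcp_rot: [1.674, 2.656, 0.003]
wrist_force: [1.1, 0.6, -0.3]
width: 0.702
grip_force: 0.0
```

Request:
jog_arm(deltas=[-0.03,-0.01,0,0,0,0,0.5,-0.065,-0.04,0,0,0,0,0.5,-0.1,-0.07,0,0,0,0,0.5,-0.13,-0.1,0,0,0,0,0.5,-0.16,-0.13,0,0,0,0,0.5,-0.17,-0.16,0,0,0,0,0.5,-0.17,-0.16,0,0,0,0,0.5])

```text
time: 35.25
tool_pos: [0.5044, -0.0385, 0.2399]
tcp_rot: [-1.68, -2.654, 0.002]
wrist_force: [0.7, 0.5, 0.8]
width: 0.751
grip_force: 0.0
```

```bash
python3 - <<'E'
from h import *
stubs({k:P[k] for k in "AC"}); stubs(dict(D=(.534,.264,.135),E=(.574,.184,.135),B=(.427,-.358,.063)))
plan((.452,-.087,.22,25.6),(.452,-.087,.06,25.6))
E
```

```text
A [ 0.651 -0.027  0.084] err 0.0009 top@h [ 0.651 -0.027] mv [ 0.  0. -0.]
C [ 0.444 -0.078  0.074] err 0.0017 top@h [ 0.444  -0.0785] mv [-0.008  0.009 -0.01 ]
D [0.534 0.264 0.135] err 0.0005 top@h [0.5335 0.2638] mv [-0. -0.  0.]
E lost None (np.float64(303.0), np.float64(157.0), np.int32(5))
B [ 0.427 -0.358  0.063] err 0.0008 top@h [ 0.4267 -0.3578] mv [0. 0. 0.]
now [ 0.5073 -0.0354  0.2405] yaw 25.6 w 0.748 g 0.0 F [ 0.   0.8 -0.7] t 35.5 q [-0.12 -0.05  1.96  0.    1.23 -0.57]
(0.452, -0.087, 0.22, 25.6) d [-0.0226 -0.0722  0.0204] rot [ 0.1  0.  -0. ]
(0.452, -0.087, 0.06, 25.6) d [0.   0.   0.16] rot [0. 0. 0.]
```

C's reading looks corrupted, possibly by the arm, and E wasn't found. I'll take a look.

```bash
python3 - <<'E'
from h import *
T=cam("top");S=cam("scene");W=cam("wrist")
a=cv2.resize(T["color"][110:270,90:350],(520,320),interpolation=2); b=cv2.resize(S["color"][90:250,190:330],(280,320),interpolation=2)
c=cv2.resize(W["color"],(373,280))
o=np.zeros((600,800,3),np.uint8);o[:320]=np.hstack([a,b]);o[320:,:373]=c; cv2.imwrite("pics/m9.png",o)
E
```

```text
(no output)
```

View pics/m9.png

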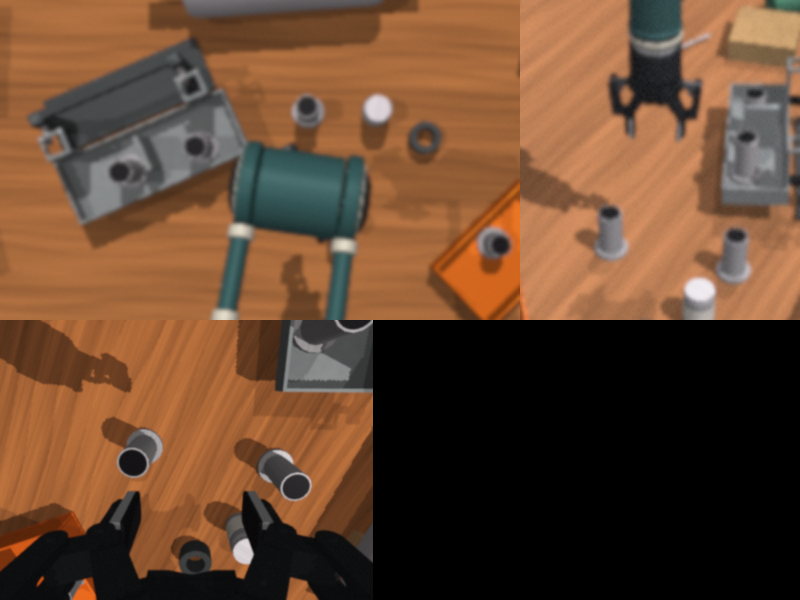

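C is unmoved (scene crop (610,212), which is the original pixel) and the arm only hid it from the top camera. D and E both stand in the tray, at (122,172) and (196,147). On to C.

Request:
jog_arm(deltas=[-0.008,-0.025,0.005,0,0,0,0.5,-0.016,-0.05,0.015,0,0,0,0.5,-0.023,-0.072,0.02,0,0,0,0.5,-0.023,-0.072,0.02,0,0,0,0.5,-0.023,-0.072,0.04,0,0,0,0.5,-0.023,-0.072,0.08,0,0,0,0.5,-0.023,-0.072,0.11,0,0,0,0.5,-0.023,-0.072,0.12,0,0,0,0.5])

```text
time: 36.4
tool_pos: [0.4501, -0.0864, 0.1173]
tcp_rot: [-1.671, -2.654, 0.002]
wrist_force: [1.3, -0.5, 0.1]
width: 0.752
grip_force: 0.0
```

Request:
jog_arm(deltas=[0,0,0.02,0,0,0,0.5,0,0,0.04,0,0,0,0.5,0,0,0.055,0,0,0,0.5,0,0,0.06,0,0,0,0.5,0,0,0.06,0,0,0,0.5,0,0,0.06,0,0,0,-1,0,0,0.06,0,0,0,-1,0,0,0.06,0,0,0,-1])

```text
time: 37.2
tool_pos: [0.4529, -0.088, 0.0617]
tcp_rot: [1.674, 2.656, 0.001]
wrist_force: [-1.2, 0.5, 3.8]
width: 0.456
grip_force: 50.1
```

Request:
jog_arm(deltas=[0,0,0,0,0,0,-1,0,0,0,0,0,0,-1,0,0,0,0,0,0,-1,0,0,-0.01,0,0,0,-1,0,0,-0.04,0,0,0,-1,0,0,-0.08,0,0,0,-1,0,0,-0.12,0,0,0,-1,0,0,-0.17,0,0,0,-1])

```text
time: 38.0
tool_pos: [0.4497, -0.0874, 0.2304]
tcp_rot: [-1.673, -2.655, 0.002]
wrist_force: [0.4, 1.1, -1.5]
width: 0.456
grip_force: 50.7
```

```bash
python3 - <<'E'
from h import *
plan((*slot(.112),.24,25.6),(*slot(.112),.12,25.6))
E
```

```text
now [ 0.4497 -0.0874  0.2304] yaw 25.5 w 0.456 g 50.7 F [ 0.4  1.1 -1.5] t 38.0 q [-0.25 -0.14  2.07 -0.    1.22 -0.69]
(np.float64(0.5095972335021524), np.float64(0.32584481421336287), 0.24, 25.6) d [ 0.3471  0.2322 -0.0094] rot [-0.2 -0.1 -0.1]
(np.float64(0.5095972335021524), np.float64(0.32584481421336287), 0.12, 25.6) d [0.   0.   0.12] rot [0. 0. 0.]
```

Request:
jog_arm(deltas=[0.015,0.01,-0.01,0,0,0,-1,0.045,0.03,-0.01,0,0,0,-1,0.085,0.055,-0.01,0,0,0,-1,0.125,0.085,-0.01,0,0,0,-1,0.165,0.11,-0.01,0,0,0,-1,0.205,0.137,-0.01,0,0,0,-1,0.245,0.164,-0.01,0,0,0,-1,0.28,0.19,-0.01,0,0,0,-1])

```text
time: 38.8
tool_pos: [0.5016, 0.2489, 0.2404]
tcp_rot: [-1.674, -2.658, 0.0]
wrist_force: [1.1, -1.1, -0.9]
width: 0.463
grip_force: 50.9
```

Request:
jog_arm(deltas=[0.03,0.02,0,0,0,0,-1,0.055,0.035,0,0,0,0,-1,0.067,0.042,0,0,0,0,-1,0.067,0.042,0,0,0,0,-1,0.067,0.042,0,0,0,0,-1,0.067,0.042,0,0,0,0,-1])

```text
time: 39.4
tool_pos: [0.5111, 0.3239, 0.2402]
tcp_rot: [1.677, 2.657, -0.002]
wrist_force: [-0.2, -0.6, -1.7]
width: 0.454
grip_force: 50.9
```

```bash
python3 - <<'E'
from h import *
plan((*slot(.112),.12,25.6))
E
```

```text
now [0.5111 0.3239 0.2402] yaw 25.5 w 0.454 g 50.9 F [-0.2 -0.6 -1.7] t 39.4 q [ 0.52  0.14  1.77 -0.    1.24  0.08]
(np.float64(0.5095972335021524), np.float64(0.32584481421336287), 0.12, 25.6) d [ 0.0025 -0.0005  0.1202] rot [-0.   0.  -0.1]
```

Request:
jog_arm(deltas=[0.002,0,0.01,0,0,0,-1,0.002,0,0.03,0,0,0,-1,0.002,0,0.06,0,0,0,-1,0.002,0,0.085,0,0,0,-1,0.002,0,0.105,0,0,0,-1,0.002,0,0.118,0,0,0,-1,0.002,0,0.123,0,0,0,-1,0.002,0,0.123,0,0,0,-1])

```text
time: 40.2
tool_pos: [0.5085, 0.3257, 0.116]
tcp_rot: [-1.675, -2.655, 0.007]
wrist_force: [-4.8, -2.2, -2.7]
width: 0.458
grip_force: 53.5
```

Request:
jog_arm(deltas=[0,0,0.001,0,0,0,-1,0,0,0.003,0,0,0,-1,0,0,0.004,0,0,0,-1,0,0,0.004,0,0,0,-1])

```text
time: 40.6
tool_pos: [0.5083, 0.3262, 0.1145]
tcp_rot: [-1.674, -2.655, 0.006]
wrist_force: [-10.9, -5.0, 6.7]
width: 0.452
grip_force: 54.9
```

A sideways push of 12 N along stand -x: the back finger is probably touching the strap. I'll lift a little and shift 8 mm forward.

Request:
jog_arm(deltas=[0,0,-0.01,0,0,0,-1,0,0,-0.02,0,0,0,-1,0,-0.004,-0.02,0,0,0,-1,0,-0.008,-0.02,0,0,0,-1,0,-0.009,-0.014,0,0,0,-1,0,-0.009,-0.008,0,0,0,-1,0,-0.009,-0.003,0,0,0,-1,0,-0.009,-0.003,0,0,0,-1])

```text
time: 41.4
tool_pos: [0.5013, 0.3226, 0.1144]
tcp_rot: [-1.674, -2.656, 0.004]
wrist_force: [-0.2, -0.2, -2.5]
width: 0.458
grip_force: 54.2
```

Request:
jog_arm(deltas=[0,0,0.001,0,0,0,-1,0,0,0.003,0,0,0,-1,0,0,0.004,0,0,0,-1,0,0,0.004,0,0,0,-1])

```text
time: 41.8
tool_pos: [0.5023, 0.3232, 0.1122]
tcp_rot: [-1.675, -2.658, 0.0]
wrist_force: [0.7, -0.2, -1.6]
width: 0.454
grip_force: 54.2
```

Request:
jog_arm(deltas=[0,0,0.001,0,0,0,-1,0,0,0.003,0,0,0,-1,0,0,0.004,0,0,0,-1,0,0,0.004,0,0,0,-1])

```text
time: 42.2
tool_pos: [0.5027, 0.3235, 0.1109]
tcp_rot: [1.675, 2.657, 0.001]
wrist_force: [-5.3, -2.4, 11.8]
width: 0.457
grip_force: 55.7
```

Request:
jog_arm(deltas=[0,0,-0.002,0,0,0,-1,0,0,-0.002,0,0,0,0,0,0,-0.002,0,0,0,0.08,0,0,-0.002,0,0,0,0.15,0,0,-0.002,0,0,0,0.15,0,0,-0.01,0,0,0,0.15,0,0,-0.025,0,0,0,0.15,0,0,-0.05,0,0,0,0.15])

```text
time: 43.0
tool_pos: [0.5015, 0.3227, 0.1581]
tcp_rot: [-1.674, -2.657, 0.004]
wrist_force: [0.1, 0.5, -0.2]
width: 0.577
grip_force: 0.0
```

Request:
jog_arm(deltas=[0,0,-0.03,0,0,0,0.15,0,0,-0.06,0,0,0,0.15,-0.02,0,-0.08,0,0,0,0.15,-0.06,-0.02,-0.085,0,0,0,0.5,-0.1,-0.05,-0.085,0,0,0,0.5,-0.14,-0.05,-0.085,0,0,0,0.5,-0.18,-0.05,-0.085,0,0,0,0.5,-0.22,-0.05,-0.085,0,0,0,0.5])

```text
time: 43.8
tool_pos: [0.5529, 0.1018, 0.2455]
tcp_rot: [1.674, 2.656, 0.003]
wrist_force: [-0.7, -0.6, -0.0]
width: 0.75
grip_force: 0.0
```

Request:
jog_arm(deltas=[-0.03,0,0,0,0,0,0.5,-0.06,-0.0,0,0,0,0,0.5,-0.07,0,0,0,0,0,0.5,-0.07,0,0,0,0,0,0.5])

```text
time: 44.2
tool_pos: [0.583, 0.039, 0.2445]
tcp_rot: [1.678, 2.655, 0.002]
wrist_force: [-0.6, -0.2, 0.3]
width: 0.751
grip_force: 0.0
```

```bash
python3 - <<'E'
from h import *
T=cam("top");S=cam("scene"); stubs({"A":P["A"]},S,T)
a=cv2.resize(T["color"][110:230,90:260],(450,318),interpolation=2); b=cv2.resize(S["color"][80:220,230:370],(318,318),interpolation=2)
cv2.imwrite("pics/m10.png",np.hstack([a,b]))
plan((.651,-.027,.22,25.6),(.651,-.027,.06,25.6))
E
```

```text
A [ 0.651 -0.027  0.084] err 0.0007 top@h [ 0.6505 -0.0274] mv [-0. -0. -0.]
now [0.5821 0.0407 0.2439] yaw 25.5 w 0.749 g 0.0 F [ 0.1  1.4 -0.1] t 44.3 q [ 0.03  0.09  1.81  0.    1.24 -0.42]
(0.651, -0.027, 0.22, 25.6) d [-0.0908  0.033   0.0239] rot [ 0.  -0.  -0.1]
(0.651, -0.027, 0.06, 25.6) d [0.   0.   0.16] rot [0. 0. 0.]
```

View pics/m10.png

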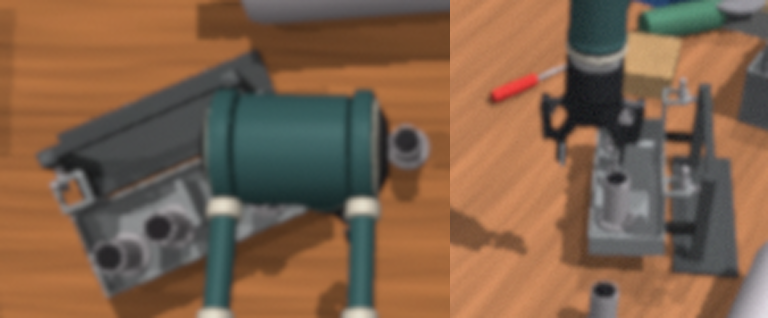

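Top crop: C at (108,258) and D at (160,228) stand in the tray, and the left eye is on its hook at (70,190). That was my last picture, so from here I check by numbers. Next is A.

Request:
jog_arm(deltas=[-0.03,0.01,0.005,0,0,0,0.5,-0.06,0.022,0.015,0,0,0,0.5,-0.085,0.031,0.022,0,0,0,0.5,-0.091,0.033,0.024,0,0,0,0.5,-0.091,0.033,0.04,0,0,0,0.5,-0.091,0.033,0.07,0,0,0,0.5,-0.091,0.033,0.1,0,0,0,0.5,-0.091,0.033,0.11,0,0,0,0.5])

```text
time: 45.1
tool_pos: [0.6474, -0.0258, 0.1288]
tcp_rot: [-1.67, -2.653, 0.005]
wrist_force: [0.1, 0.1, 1.3]
width: 0.749
grip_force: 0.0
```

Request:
jog_arm(deltas=[0,0,0.025,0,0,0,0.5,0,0,0.05,0,0,0,0.5,0,0,0.067,0,0,0,0.5,0,0,0.074,0,0,0,0.5,0,0,0.074,0,0,0,0.5,0,0,0.074,0,0,0,-1,0,0,0.074,0,0,0,-1,0,0,0.074,0,0,0,-1])

```text
time: 45.9
tool_pos: [0.6526, -0.0279, 0.0611]
tcp_rot: [1.674, 2.655, 0.002]
wrist_force: [-1.4, 0.6, 2.8]
width: 0.454
grip_force: 50.3
```

Request:
jog_arm(deltas=[0,0,0,0,0,0,-1,0,0,0,0,0,0,-1,0,0,0,0,0,0,-1,0,0,-0.01,0,0,0,-1,0,0,-0.04,0,0,0,-1,0,0,-0.08,0,0,0,-1,0,0,-0.12,0,0,0,-1,0,0,-0.175,0,0,0,-1])

```text
time: 46.7
tool_pos: [0.6495, -0.0277, 0.2287]
tcp_rot: [-1.673, -2.654, 0.003]
wrist_force: [0.9, 0.0, -2.2]
width: 0.456
grip_force: 50.5
```

```bash
python3 - <<'E'
from h import *
p=slot(-.112,-.013); plan((*p,.24,25.6),(*p,.12,25.6))
E
```

```text
now [ 0.6495 -0.0277  0.2287] yaw 25.5 w 0.456 g 50.5 F [ 0.9  0.  -2.2] t 46.7 q [-0.08  0.23  1.68 -0.    1.23 -0.53]
(np.float64(0.5991697810225556), np.float64(0.12037764230820149), 0.24, 25.6) d [ 0.1553  0.0184 -0.011 ] rot [-0.2 -0.1 -0.1]
(np.float64(0.5991697810225556), np.float64(0.12037764230820149), 0.12, 25.6) d [0.   0.   0.12] rot [0. 0. 0.]
```

Request:
jog_arm(deltas=[0.01,0.001,-0.011,0,0,0,-1,0.035,0.004,-0.011,0,0,0,-1,0.07,0.008,-0.011,0,0,0,-1,0.105,0.012,-0.011,0,0,0,-1,0.135,0.015,-0.011,0,0,0,-1,0.15,0.018,-0.011,0,0,0,-1,0.155,0.018,-0.011,0,0,0,-1,0.155,0.018,-0.011,0,0,0,-1])

```text
time: 47.5
tool_pos: [0.6004, 0.1199, 0.2399]
tcp_rot: [-1.674, -2.659, 0.001]
wrist_force: [1.5, -0.3, -1.0]
width: 0.459
grip_force: 50.7
```

Request:
jog_arm(deltas=[0,0,0,0,0,0,-1,0,0,0,0,0,0,-1])

```text
time: 47.7
tool_pos: [0.6011, 0.1186, 0.2402]
tcp_rot: [1.677, 2.656, -0.0]
wrist_force: [-0.4, 1.3, -2.0]
width: 0.455
grip_force: 50.7
```

```bash
python3 - <<'E'
from h import *
p=slot(-.112,-.013); plan((*p,.12,25.6))
stubs(dict(D=(.533,.263,.135),E=(.574,.184,.135),C=(.497,.322,.135)))
E
```

```text
now [0.6011 0.1186 0.2402] yaw 25.5 w 0.455 g 50.7 F [-0.4  1.3 -2. ] t 47.7 q [ 0.15  0.15  1.75 -0.    1.24 -0.29]
(np.float64(0.5991697810225556), np.float64(0.12037764230820149), 0.12, 25.6) d [ 0.0025 -0.001   0.1202] rot [-0.   0.  -0.1]
D [0.535 0.261 0.152] err 0.0059 top@h [0.5331 0.2642] mv [ 0.002 -0.002  0.017]
E lost (np.float64(175.78571428571428), np.float64(177.91071428571428), np.int32(56)) None
C [0.496 0.324 0.144] err 0.0027 top@h [0.4975 0.3274] mv [-0.001  0.002  0.009]
```

Request:
jog_arm(deltas=[0.001,-0.001,0.01,0,0,0,-1,0.001,-0.001,0.03,0,0,0,-1,0.001,-0.001,0.06,0,0,0,-1,0.001,-0.001,0.085,0,0,0,-1,0.001,-0.001,0.105,0,0,0,-1,0.001,-0.001,0.118,0,0,0,-1,0.001,-0.001,0.123,0,0,0,-1,0.001,-0.001,0.123,0,0,0,-1])

```text
time: 48.6
tool_pos: [0.5975, 0.12, 0.1149]
tcp_rot: [-1.674, -2.655, 0.004]
wrist_force: [-0.4, -0.2, -1.7]
width: 0.451
grip_force: 50.3
```

Request:
jog_arm(deltas=[0,0,0.002,0,0,0,-1,0,0,0.004,0,0,0,-1,0,0,0.005,0,0,0,-1,0,0,0.005,0,0,0,-1])

```text
time: 49.0
tool_pos: [0.5996, 0.1204, 0.1125]
tcp_rot: [1.675, 2.658, 0.0]
wrist_force: [0.6, -0.6, -0.9]
width: 0.452
grip_force: 50.3
```

Request:
jog_arm(deltas=[0,0,0.001,0,0,0,-1,0,0,0.003,0,0,0,-1,0,0,0.003,0,0,0,-1])

```text
time: 49.3
tool_pos: [0.6004, 0.1199, 0.1102]
tcp_rot: [1.674, 2.656, 0.001]
wrist_force: [1.1, -3.9, 3.2]
width: 0.45
grip_force: 50.6
```

Request:
jog_arm(deltas=[0,0,-0.001,0,0,0,-1,0,0,-0.001,0,0,0,0,0,0,-0.001,0,0,0,0.08,0,0,-0.001,0,0,0,0.15,0,0,-0.001,0,0,0,0.15,0,0,-0.01,0,0,0,0.15,0,0,-0.025,0,0,0,0.15,0,0,-0.05,0,0,0,0.15])

```text
time: 50.1
tool_pos: [0.5983, 0.1202, 0.1592]
tcp_rot: [-1.674, -2.656, 0.003]
wrist_force: [0.1, 0.1, -0.5]
width: 0.569
grip_force: 0.0
```

Request:
jog_arm(deltas=[0,0,-0.03,0,0,0,0.15,0,0,-0.06,0,0,0,0.15,-0.02,0,-0.08,0,0,0,0.15,-0.06,-0.02,-0.085,0,0,0,0.15,-0.1,-0.05,-0.085,0,0,0,0.15,-0.14,-0.07,-0.085,0,0,0,0.15,-0.18,-0.09,-0.085,0,0,0,0.15,-0.22,-0.11,-0.085,0,0,0,0.15])

```text
time: 50.9
tool_pos: [0.5952, -0.1274, 0.2465]
tcp_rot: [1.674, 2.656, 0.002]
wrist_force: [1.0, -0.2, -0.1]
width: 0.575
grip_force: 0.0
```

Request:
jog_arm(deltas=[-0.03,-0.02,0,0,0,0,0.15,-0.06,-0.04,0,0,0,0,0.15,-0.1,-0.06,0,0,0,0,0.15,-0.14,-0.08,0,0,0,0,0.15,-0.16,-0.09,0,0,0,0,0.15,-0.16,-0.09,0,0,0,0,0.15,-0.16,-0.09,0,0,0,0,0.15,-0.16,-0.09,0,0,0,0,0.15])

```text
time: 51.7
tool_pos: [0.5831, -0.3078, 0.245]
tcp_rot: [1.674, 2.658, 0.001]
wrist_force: [-0.4, -0.6, 0.5]
width: 0.574
grip_force: 0.0
```

```bash
python3 - <<'E'
from h import *
plan()
T=cam("top");S=cam("scene")
for th in(60,80):
  for n,p in dict(D=(.533,.263,.135),E=(.572,.184,.135),C=(.497,.324,.135),A=(.596,.118,.134),B=(.427,-.358,.063)).items():
    a=dark(T,*proj(T,p),6,th);b=dark(S,*proj(S,p),6,th)
    if a is None or b is None: print(n,a,b,np.round(proj(S,p)));continue
    q,e=tri(T,a[:2],S,b[:2]); o=q[:2]-np.array([.5625,.227]); c,s=np.cos(.4468),np.sin(.4468)
    print(th,n,q.round(3),round(e,3),"tray xy",np.round([c*o[0]+s*o[1],-s*o[0]+c*o[1]],3),"topz",onz(T,*a[:2],p[2]).round(3)[:2],a[2],b[2])
# stray dark/grey: eyes check by bright pixels near the eyes
for n,tip in(("L",(.584,.364)),("R",(.6815,.160))):
    for nm,z in(("tip",.183),("eye",.153)):
        xy=np.array(tip)-(np.array([.901,.434])*.009 if nm=="eye" else 0); print(n,nm,np.round(proj(T,(*xy,z)),1),np.round(proj(S,(*xy,z)),1))
E
```

```text
now [ 0.5831 -0.3078  0.245 ] yaw 25.6 w 0.574 g 0.0 F [-0.4 -0.6  0.5] t 51.7 q [-0.52  0.24  1.64  0.    1.26 -0.97]
60 D [0.533 0.265 0.132] 0.001 tray xy [-0.011  0.047] topz [0.533 0.264] 53 13
60 E [0.565 0.166 0.128] 0.004 tray xy [-0.024 -0.056] topz [0.566 0.166] 5 12
60 C [0.497 0.322 0.132] 0.001 tray xy [-0.018  0.114] topz [0.497 0.322] 54 10
A None None [304. 164.]
60 B [ 0.434 -0.361  0.072] 0.005 tray xy [-0.37  -0.475] topz [ 0.436 -0.362] 6 39
80 D [0.532 0.264 0.133] 0.001 tray xy [-0.011  0.047] topz [0.533 0.264] 71 27
80 E [0.565 0.167 0.128] 0.003 tray xy [-0.023 -0.055] topz [0.566 0.167] 10 20
80 C [0.498 0.326 0.129] 0.005 tray xy [-0.016  0.117] topz [0.5   0.325] 90 17
A (np.float64(201.66666666666666), np.float64(181.66666666666666), np.int32(3)) None [304. 164.]
80 B [ 0.434 -0.361  0.07 ] 0.004 tray xy [-0.37  -0.475] topz [ 0.435 -0.361] 16 50
L tip [112.2 177.6] [333.  115.3]
L eye [117.1 181. ] [329.6 122.2]
R tip [181.  147.3] [334.4 154.3]
R eye [184.  151.5] [330.6 161.3]
```

```bash
python3 - <<'E'
from h import *
T=cam("top");S=cam("scene")
c,s=np.cos(.4468),np.sin(.4468)
def tr(p): o=p[:2]-np.array([.5625,.227]); return np.round([c*o[0]+s*o[1],-s*o[0]+c*o[1]],3)
for nm,C,lo,hi in(("T",T,(95,130),(240,260)),("S",S,(260,110),(350,205))):
    g=C["color"].max(2)[lo[1]:hi[1],lo[0]:hi[0]]
    for th in (40,55):
        n,l,st,ce=cv2.connectedComponentsWithStats((g<th).astype(np.uint8))
        print(nm,th,[(ce[i].round(1)+lo,int(st[i,4]),tr(onz(C,*(ce[i]+lo),.133))) for i in range(1,n) if st[i,4]>5])
for y in(-.112,-.044,.044,.112):
    p=(*tf((.5625,.227),25.6,(-.012,y)),.133); u,v=np.int32(np.round(proj(T,p))); us,vs=np.int32(np.round(proj(S,p)))
    print(y,(u,v),(us,vs)); print(T["color"].max(2)[v-8:v+9:2,u-8:u+9:2]); 
E
```

```text
T 40 [(array([182.2, 142.1]), 8, array([ 0.103, -0.116])), (array([185.5, 152.6]), 19, array([ 0.069, -0.112])), (array([120.6, 172.9]), 74, array([0.093, 0.101])), (array([184.4, 186.1]), 26, array([-0.028, -0.066])), (array([131.4, 207.6]), 8, array([-0.022,  0.113]))]
T 55 [(array([186.5, 131.5]), 6, array([ 0.129, -0.143])), (array([181.4, 142. ]), 23, array([ 0.105, -0.114])), (array([185.4, 152.6]), 34, array([ 0.069, -0.112])), (array([213.5, 165.5]), 10, array([-0.005, -0.177])), (array([121. , 173.4]), 135, array([0.091, 0.1  ])), (array([184.3, 186.2]), 49, array([-0.028, -0.066])), (array([149.5, 195.9]), 46, array([-0.011,  0.047])), (array([130.6, 206.7]), 50, array([-0.018,  0.114]))]
S 40 [(array([329.5, 140. ]), 6, array([0.07 , 0.033])), (array([332. , 180.3]), 20, array([ 0.075, -0.183])), (array([307.6, 182.6]), 29, array([-0.003, -0.201]))]
S 55 [(array([305. , 125.6]), 8, array([-0.018,  0.113])), (array([306.8, 136.4]), 9, array([-0.01 ,  0.046])), (array([331.9, 140.1]), 27, array([0.079, 0.033])), (array([301.3, 155.5]), 11, array([-0.027, -0.065])), (array([3
[... 1134 characters left out ...]
4 136]
 [143 141 101  63  55  70 109  97  90]
 [145 121  57  41  41  43  85 101  74]
 [144 110  47  41  41  41  79 104  65]
 [143 112  59  42  41  49  86  84  64]
 [147 132  99  78  72  91 101  79  84]
 [113 133 117 117 101  94  89  97 107]
 [ 85 125 121 117  96  74  75  79  88]]
0.112 (np.int32(131), np.int32(205)) (np.int32(307), np.int32(126))
[[ 61  71  77  92  95 100 135 151 153]
 [ 56  68  73  83  94 115 153 160 162]
 [ 59  67  83  98 104 119 116 106 107]
 [ 75  77  79  57  54  68 100  92  84]
 [105  86  54  40  40  42  73  94  72]
 [139 101  50  40  39  39  66  90  65]
 [152 126  71  42  39  43  84  93  64]
 [162 145 110  77  67  73  94  84  84]
 [173 153 122  96 101  95  93 109 109]]
```

```bash
python3 - <<'E'
from h import *
T=cam("top");S=cam("scene")
c,s=np.cos(.4468),np.sin(.4468)
def tr(p): o=p[:2]-np.array([.5625,.227]); return np.round([c*o[0]+s*o[1],-s*o[0]+c*o[1]],3)
for n,a,b in(("X",(213.5,165.5),(307.6,182.7)),("E",(184.3,186.2),(301.3,155.5))):
    p,e=tri(T,a,S,b); print(n,p.round(3),e.round(4),tr(p))
H=cv2.cvtColor(T["color"],cv2.COLOR_BGR2HSV)
# char map: wood '.', dark '#', grey shade digits
def amap(C,u0,u1,v0,v1):
    hs=cv2.cvtColor(C["color"],cv2.COLOR_BGR2HSV)
    for v in range(v0,v1): print(v,"".join("." if hs[v,u,1]>90 else str(min(9,hs[v,u,2]//22)) for u in range(u0,u1)))
print("T 165.."); amap(T,165,228,155,200)
print("S 285.."); amap(S,285,345,140,200)
E
```

```text
X [0.637 0.068 0.109] 0.0003 [-0.002 -0.175]
E [0.566 0.156 0.133] 0.001 [-0.027 -0.066]
T 165..
155 3333333333333344332111233455433345555..........................
156 33333333333333344322233455543334444445.........................
157 33333333333333344443445554433233333344.........................
158 333333333333333455555554433222233333445........................
159 333333333333333345555443322222233333444........................
160 3333333333333333444433222222233333333445.......................
161 3333333333333333343322222233333333333445.......................
162 33333333333333334433222233333333333344455.56543................
163 333333333333344444332233333333344444444555666432...............
164 333333333344444443333333334444445555544556666532...............
165 3333333444554433333333334444444456665555667776421..............
166 33333444554433333333334444444444566665566777765321.............
167 333444554433333333344444444444445666666677777764321............
168 444554443333333344444444444444445666667777777665432............
169 55554433333333444444444444444444566667777777666
[... 5264 characters left out ...]
333333344444444444444444444445...32222233222223344
190 ......4333333333334444444444444444444445...32222222222223344
191 ......4333434333344444444444444545555555...32222222222223344
192 .......44444444444444444444444566666666....32222222222223344
193 ..........................444..............43332222222233444
194 ...........................................43333322222233444
195 ...........................................43333333333333444
196 ...........................................33333333333334444
197 ...........................................33333333333344444
198 ...........................................33333333333344444
199 ............................................4434433333333333
```

A has tipped over: its plug is at tray (-2,-175) mm, z 109 mm, lying across the right wall. E stands at (-27,-66), and its flange was probably under A's. I'll work out where A's flange end lies before deciding whether to redo it.

```bash
python3 - <<'E'
from h import *
T=cam("top");S=cam("scene")
O=(.5625,.227)
def P3(x,y,z): return (*tf(O,25.6,(x,y)),z)
print("plug again",dark(T,213,166,6,60),dark(S,307.6,182.7,6,60))
for n,p in dict(Abase=P3(-.006,-.096,.080),Amid=P3(-.004,-.135,.094),Atop=P3(-.002,-.175,.109),wallR=P3(0,-.152,.085),cornerRF=P3(-.056,-.152,.081),cornerRB=P3(.056,-.152,.088),Ebase=P3(-.022,-.066,.055),Etop=P3(-.027,-.066,.133)).items(): print(n,np.round(proj(T,p)),np.round(proj(S,p)))
st=readout.read_state(); W=cam("wrist")
hl=lambda C,u,v:C["color"].max(2)[int(v),int(u)]
# tube edges in top: profile across the tube axis at mid points and flange region
a=np.array(proj(T,P3(-.002,-.175,.109)));d=np.array(proj(T,P3(-.006,-.096,.080)))-a;d/=np.linalg.norm(d);nrm=np.array([-d[1],d[0]])
for k in range(0,36,3): print(k,(a+k*d).round(0),[int(hl(T,*(a+k*d+j*nrm))) for j in range(-14,15,2)])
E
```

```text
plug again (np.float64(213.5), np.float64(165.5), np.int32(10)) (np.float64(307.6041666666667), np.float64(182.64583333333334), np.int32(48))
Abase [193. 177.] [306. 174.]
Amid [203. 172.] [307. 178.]
Atop [213. 166.] [307. 183.]
wallR [208. 169.] [308. 183.]
cornerRF [215. 184.] [291. 183.]
cornerRB [201. 153.] [325. 184.]
Ebase [188. 186.] [301. 173.]
Etop [184. 186.] [301. 156.]
0 [213. 166.] [141, 137, 138, 131, 89, 65, 45, 37, 54, 81, 134, 143, 149, 150, 159]
3 [211. 167.] [151, 141, 137, 130, 96, 119, 141, 154, 155, 141, 133, 136, 147, 145, 143]
6 [208. 169.] [147, 142, 133, 114, 96, 115, 143, 161, 159, 147, 121, 115, 107, 99, 107]
9 [206. 170.] [109, 87, 75, 72, 95, 127, 152, 162, 158, 128, 106, 102, 76, 73, 85]
12 [203. 172.] [89, 78, 74, 74, 102, 123, 148, 163, 156, 141, 138, 123, 79, 73, 65]
15 [200. 173.] [79, 74, 72, 74, 103, 134, 157, 162, 154, 136, 124, 103, 91, 77, 70]
18 [198. 175.] [78, 75, 71, 85, 118, 135, 158, 161, 134, 101, 93, 92, 91, 89, 72]
21 [195. 176.] [91, 81, 87, 88, 111, 141, 160, 161, 142, 94, 93, 93, 92, 90, 81]
24 [193. 178.] [82, 76, 82, 105, 117, 127, 137, 136, 129, 120, 95, 93, 92, 92, 77]
27 [190. 179.] [96, 82, 74, 69, 89, 113, 133, 136, 134, 106, 94, 94, 97, 92, 88]
30 [187. 181.] [102, 99, 72, 81, 92, 87, 98, 116, 115, 106, 100, 109, 118, 98, 86]
33 [185. 182.] [89, 99, 99, 81, 39, 37, 40, 60, 135, 142, 142, 143, 135, 97, 89]
```

A's flange end lies about 97 mm right of centre and about 30 mm above the tray's underside (limit 42). Its pixels haven't changed over several frames, so it is at rest and inside the rule. Regripping a tilted stub over the wall would be riskier than leaving it, so I'm handing in.

```bash
python3 -c "
from h import *
print(finish_job())"
```

```text
the job is handed in; nothing more can be done
None
```

The job is handed in: by my last camera checks the tray hangs on both hooks, the short stub is in the crate and all four full-length stubs are in the tray, though one tipped and lies across the tray's right wall with its flange end inside; no verdict was returned.

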